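# Mix the colour pots and make up the sweet-factory colour rack

## Robot

A 6-joint arm with a two-finger parallel gripper is mounted at the origin on the work surface. World frame = base frame: x ahead of the robot, y to its left, z up, the work surface at z = 0. Lengths are in mm, angles in rad, forces in N, time in s.
With the tool pointing down it reaches from about 275 to 850 mm from the base axis. Payload 5.2 kg.
Tool frame: the origin (TCP) lies midway between the tips of the shut fingers; the grasp point (between the pads) lies 19 mm behind it; z points along the fingers, y is the line along which they close (so a half turn about z gives the same grasp; the last joint's range is limited). The gripper opens to 85 mm and grips with 20 to 120 N. Pads are 22 mm wide; open, the fingers measure 114 mm over their backs; the gripper's body (76 mm by 85 mm) begins 54 mm behind the grasp point. The pads swing forward as they close: fully open they stand 13 mm farther back than shut.
Start: joints at [-1.423, 0.259, 1.535, -0, 1.348, -0.203], TCP at [189.028, -516.501, 231.31] pointing down, gripper open.
Joint ranges: [-3.14, 3.14], [-0.91, 2.08], [0.19, 2.58], [-1.22, 4.36], [0.22, 2.71], [-3.12, 3.12]. Speed limits (rad/s): [2.57, 2.57, 3.14, 3.14, 3.14, 3.14].

## Interface

Orientations are given as a unit quaternion [x, y, z, w].
In Python, from bench import robot gives the robot as it stands. The module is installed in compiled form; this text tells all that it offers.
- The arm moves only by the tool jog_arm, never from a script. Its argument "targets" is a list of rows, each an object of numbers: "grip": the opening, from 0 (shut) to 1 (fully open); "x", "y", "z": the shift along the world's x, y, z as a fraction of full scale; "ax", "ay", "az": the turn, a rotation vector about the world's x, y, z as a fraction of full scale. A call has 1 to 10 rows; each row is the pose to reach, as a shift and turn from the pose commanded when the call began, turning the shorter way round; what a row does not reach only later rows make up. Full scale, the value 1, is 250 mm for a shift and pi rad for a turn. A row lasts 1/12 s, in which the tool goes at most 41.7 mm and 7.16 degrees, less where a joint would pass 70% of its speed; a pose out of reach is approached as far as the arm can. A call with a number of a shift or a turn outside -1 to 1 is refused whole. A call with a gripper value outside its range is refused whole. The fingers move at their own pace and stop on an object; "grip_force" is the grip in N (left out, the last holds). Time passes only in rows, so rows that repeat a pose let the fingers close. It gives the time, the measured TCP pose, the force, the opening and the grip force at its end, in the units of the state.
- robot.get_obs(): the state, without advancing time (a new reading comes with each control period).
- robot.snapshot(name): name is "scene" or "top"; returns a dict with "color" (480x640x3 uint8, red, green, blue), "mtx" (3x3 intrinsics, pixels), "dist" ([k1, k2, p1, p2, k3] as OpenCV has them; the pictures are not rectified), "R" (3x3) and "t" (3): a world point X has camera coordinates R X + t. Camera axes: x right, y down, z forward; pixel columns grow to the right and rows downward; lengths in mm; the calibration is good to about 2 mm. A picture is of the moment at which its call begins. There is no depth.
- robot.finish_job(): hands the job in; it is judged then, once.
Trained networks look in a picture, given as the dict that the camera call returned (one of the last four; its "shot" number tells which), for a name from the list of things; names that differ only in an ending like _2 or _b are one class to them, and where a whole thing is asked for, a point or a joint stands for the part that bears it (a point fixed in the world has none). Each returns a list of dicts, best first, with "confidence" (0 to 1); they miss things now and then, are a little off and sometimes report something else, mostly with a low value. They report only what shows in the picture. A call takes as long as a camera call. They do not tell look-alikes from the thing itself.
- robot.boxes_of(picture, target): "point" ([x, y, z] in mm, in world coordinates, good to about 4 mm: the middle of the surface that is visible of it).
- robot.pinpoint(picture, target): "point" ([x, y, z] in mm, in world coordinates, good to about 4 mm: a listed point, or the origin of a listed thing).
The state is a dict: "time_s": time; "qpos": joint angles; "dq": joint speeds; "joint_torque": joint torques, N m; "eef_pos": TCP position; "tool_rot": TCP orientation; "contact_force": force on the tool from outside, world axes, zero at the start; "wrist_torque": the same for the moment, N m; "grip_width": finger opening in mm; "grasp_force": force on a finger pad.
Only numpy, scipy, OpenCV 4.12 (cv2) and the standard library are available. Lean on these libraries where they do the work, as an engineer would, in place of code of your own. Each camera call takes 0.05 s, during which the arm holds its last target. There are 200 camera calls.

## Task

Get the colour rack ready for the next run of sweets: close the gap in the rack by butting its loose half flush and in line against the fixed half, and mix every colour pot that is there by pressing it upright onto the middle of the vortex mixer's sprung platform until the platform is fully down, keeping it down for about two seconds, always from light to dark (white, yellow, orange, blue, black). Finish with each pot standing upright on the middle of the disc of its own colour; the yellow and blue pots were put back in each other's places and must be swapped, for which the green mat is free. Do not disturb the other things on the bench.

Things in the scene. Friction and masses are not known exactly. Their poses are not given: they have to be found in the camera images.
- pot_white: white colour pot: closed upright cylinder, lid and body white with a paper band, 52 mm diameter, 60 mm high, about 0.14 kg; origin at the centre of its underside, z up along its axis. Not always present (then None); it starts on the bench between the robot and the rack.
- pot_yellow: yellow colour pot: closed upright cylinder, lid and body yellow with a paper band, 52 mm diameter, 60 mm high, about 0.14 kg; origin at the centre of its underside, z up along its axis. Always present; it starts on the blue disc of the fixed rack half.
- pot_orange: orange colour pot: closed upright cylinder, lid and body orange with a paper band, 52 mm diameter, 60 mm high, about 0.14 kg; origin at the centre of its underside, z up along its axis. Not always present (then None); it starts on the bench between the robot and the rack.
- pot_blue: blue colour pot: closed upright cylinder, lid and body blue with a paper band, 52 mm diameter, 60 mm high, about 0.14 kg; origin at the centre of its underside, z up along its axis. Always present; it starts on the yellow disc of the fixed rack half.
- pot_black: black colour pot: closed upright cylinder, lid and body black with a paper band, 52 mm diameter, 60 mm high, about 0.14 kg; origin at the centre of its underside, z up along its axis. Not always present (then None); it starts on the bench between the robot and the rack.
- mixer: touch-start vortex mixer, white housing 130 mm (x) by 110 mm (y) on rubber feet, 80 mm high to the top of its housing, fixed to the bench; origin at the centre of its underside, z up. It stands on the left or on the right of the robot. Its platform is on its centre line.
- platform_top (a point): centre of the top face of the mixer's round black rubber platform, 66 mm diameter, 112 mm above the bench when up; the point moves down with the platform.
- platform (a joint): travel of the mixer platform, m: 0 up, 0.008 fully depressed (hard stop). Spring: it starts to yield at 4 N and is fully down at 12 N; the weight of a pot alone does not move it.
- rack: fixed half of the colour rack: grey plate 120 mm (x) by 150 mm (y), 14 mm high, screwed to the bench; origin at the centre of its underside, y along the row of discs, z up. Its two discs (yellow and blue, either way round) lie 37.5 mm either side of its centre along y.
- rack_face (a point): middle of the -y end face of the fixed rack half, at bench height; axes as rack. The loose half butts here.
- spot_yellow: yellow disc, 55 mm diameter, flat on the fixed rack half, 14 mm above the bench; centre of the disc.
- spot_blue: blue disc, 55 mm diameter, flat on the fixed rack half, 14 mm above the bench; centre of the disc.
- module: loose half of the colour rack: grey plate 120 mm (x) by 260 mm (y), 14 mm high, 0.5 kg, standing free on the bench to the -y side of the fixed half with a gap of 25 to 55 mm; origin at the centre of its underside, y along the row towards the fixed half, z up.
- module_face (a point): middle of the +y end face of the loose rack half, at bench height (130 mm from module along +y). Flush means that this point meets rack_face.
- module_handle (a point): centre of the bar of the steel bow handle near the -y end of the loose rack half (117 mm from its origin): bar 70 mm along x, 12 mm thick in y, 14 mm high, its middle 47 mm above the bench, on two 10 mm posts 60 mm apart.
- spot_white (a point): white disc, 55 mm diameter, on top of the loose rack half, nearest the butting end (14 mm above its underside); it moves with the loose half.
- spot_orange (a point): orange disc, 55 mm diameter, on top of the loose rack half, in the middle of its row.
- spot_black (a point): black disc, 55 mm diameter, on top of the loose rack half, next to the handle.
- mat: empty green mat, 110 mm square, 3 mm thick, fixed to the bench on the other side of the robot from the mixer: the one place kept free to set a pot down for a moment; origin at the centre of its underside.
- tape_yellow: bystander, not to be disturbed: a yellow tape roll lying flat, 90 mm across, 18 mm high, beyond the rack; origin at the centre of its underside.
- spare_lid: bystander, not to be disturbed: a loose red screw lid, 52 mm across, 17 mm high, just in front of the pots; origin at the centre of its underside.
- spray: bystander, not to be disturbed: a clear bottle with a blue cap, 64 mm across, 170 mm high, left of the rack; origin at the centre of its underside.
- sample_jar: bystander, not to be disturbed: a glass jar of eyeball sweets with a steel lid, 69 mm across, 80 mm high, beyond the rack; origin at the centre of its underside.
- spatula: bystander, not to be disturbed: a spatula, 200 mm long, lying beyond the rack; origin at the middle of its length.
Things that resemble listed ones, but are neither listed nor needed, are in the scene too. Of the things shaped like the pot_blue, the blue one is meant.

How it is judged (in metres and radians):
On the way, in this order (a step that is already met when the one before it is completed fails the run):
1. the white pot is pressed down on the mixer platform until it is fully depressed, and kept there (z of pot_white in the frame of mixer between 0.1 and 0.1055 m and horizontal distance between pot_white and platform_top below 0.015 m and angle between pot_white's own z axis and vertical below 0.12 rad), for 1 s.
2. the yellow pot is pressed down on the mixer platform until it is fully depressed, and kept there (z of pot_yellow in the frame of mixer between 0.1 and 0.1055 m and horizontal distance between pot_yellow and platform_top below 0.015 m and angle between pot_yellow's own z axis and vertical below 0.12 rad), for 1 s.
3. the orange pot is pressed down on the mixer platform until it is fully depressed, and kept there (z of pot_orange in the frame of mixer between 0.1 and 0.1055 m and horizontal distance between pot_orange and platform_top below 0.015 m and angle between pot_orange's own z axis and vertical below 0.12 rad), for 1 s.
4. the blue pot is pressed down on the mixer platform until it is fully depressed, and kept there (z of pot_blue in the frame of mixer between 0.1 and 0.1055 m and horizontal distance between pot_blue and platform_top below 0.015 m and angle between pot_blue's own z axis and vertical below 0.12 rad), for 1 s.
5. the black pot is pressed down on the mixer platform until it is fully depressed, and kept there (z of pot_black in the frame of mixer between 0.1 and 0.1055 m and horizontal distance between pot_black and platform_top below 0.015 m and angle between pot_black's own z axis and vertical below 0.12 rad), for 1 s.
At the end, for the whole second after the job is handed in: Every pot present stands upright (tilt under 0.1 rad) and at rest on the disc of its own colour, its centre within 12 mm of the disc's; the loose rack half lies flat with its end face against the fixed half's (gap within 3.5 mm, in line within 6 mm sideways and 0.04 rad) (horizontal distance between pot_white and spot_white below 0.012 m and angle between each of pot_white, pot_yellow, pot_orange, pot_blue, pot_black's own z axis and vertical below 0.1 rad and height (world z) of pot_white between 0.009 and 0.02 m and linear speed of each of pot_white, pot_yellow, pot_orange, pot_blue, pot_black, module below 0.02 m/s and horizontal distance between pot_yellow and spot_yellow below 0.012 m and height (world z) of pot_yellow between 0.009 and 0.02 m and horizontal distance between pot_orange and spot_orange below 0.012 m and height (world z) of pot_orange between 0.009 and 0.02 m and horizontal distance between pot_blue and spot_blue below 0.012 m and height (world z) of pot_blue between 0.009 and 0.02 m and horizontal distance between pot_black and spot_black below 0.012 m and height (world z) of pot_black between 0.009 and 0.02 m and y of module_face in the frame of rack_face between -0.0035 and 0.0035 m and x of module_face in the frame of rack_face between -0.006 and 0.006 m and angle between the x axis of module and the x axis of rack, either way round below 0.04 rad and angle between module's own z axis and vertical below 0.03 rad); the robot touches nothing.
It fails at once if the tape yellow is disturbed (moved more than 4 cm) (distance of tape_yellow from where it was at the start of the episode above 0.04 m).
It fails at once if the spare lid is disturbed (moved more than 4 cm) (distance of spare_lid from where it was at the start of the episode above 0.04 m).
It fails at once if the spray is disturbed (moved more than 4 cm) (distance of spray from where it was at the start of the episode above 0.04 m).
It fails at once if the sample jar is disturbed (moved more than 4 cm) (distance of sample_jar from where it was at the start of the episode above 0.04 m).
It fails at once if the spatula is disturbed (moved more than 4 cm) (distance of spatula from where it was at the start of the episode above 0.04 m).
Of pot_white, pot_orange, pot_black only 1 to 2 are there at a start; the rules pass over those that are not, and their reading is None.
At some moment in a run one of pot_white, pot_orange, pot_black may be knocked a few centimetres aside while the robot is not near it.
It also fails if it takes over 210 s, if anything falls off the work surface, if the arm or the gripper's body presses on something with over 40 N, if the wrist force passes 120 N, or if a joint passes its speed limit or range.

## Working session

There is one attempt and no reset: what is moved stays moved. The work goes in short steps, Python scripts to look and compute and a tool call to move; the robot and the scene stay as the last step left them, time stands still between calls to the robot, and variables do not carry over. Pictures are saved under pics/ and viewed, at most 14 in all, crops included, and the job is handed in when it is done.

Besides the shell and the picture viewer there is one more tool, called by a JSON object that holds its "name" and its "arguments". jog_arm: Moves the arm, as the interface text tells. Shift numbers are shares of 250 mm and turn numbers shares of pi rad, none past 1 either way. Its arguments: {"type":"object","properties":{"targets":{"type":"array","items":{"type":"object","properties":{"grip":{"type":"number"},"x":{"type":"number"},"y":{"type":"number"},"z":{"type":"number"},"ax":{"type":"number"},"ay":{"type":"number"},"az":{"type":"number"}}}},"grip_force":{"type":"number"}},"required":["targets"]}

```bash
mkdir -p pics; cat > h.py <<'E'
from bench import robot
import numpy as np, cv2
def save(p,n): cv2.imwrite(f'pics/{n}.png',p['color'][:,:,::-1])
def px(p,X):
    X=np.array(X,float).reshape(-1,3); r=cv2.Rodrigues(np.array(p['R'],float))[0]
    return cv2.projectPoints(X,r,np.array(p['t'],float),np.array(p['mtx'],float),np.array(p['dist'],float))[0].reshape(-1,2)
def ray(p,uv):
    u=cv2.undistortPoints(np.array([[uv]],float),np.array(p['mtx'],float),np.array(p['dist'],float)).ravel()
    R=np.array(p['R']);d=R.T@np.array([u[0],u[1],1]);c=-R.T@np.array(p['t']);return c,d/np.linalg.norm(d)
def atz(p,uv,z):
    c,d=ray(p,uv);return c+d*(z-c[2])/d[2]
def tri(obs):
    A=np.zeros((3,3));b=np.zeros(3)
    for p,uv in obs:
        c,d=ray(p,uv);M=np.eye(3)-np.outer(d,d);A+=M;b+=M@c
    return np.linalg.solve(A,b)
E
python3 - <<'E'
from h import *
o=robot.get_obs();print({k:np.round(v,3).tolist() for k,v in o.items()})
N="pot_white pot_yellow pot_orange pot_blue pot_black mixer platform_top rack rack_face spot_yellow spot_blue module module_face module_handle spot_white spot_orange spot_black mat tape_yellow spare_lid spray sample_jar spatula".split()
for c in("scene","top"):
    p=robot.snapshot(c);save(p,c+'0');print(c,(-np.array(p['R']).T@p['t']).round(0))
    for n in N:
        r=robot.pinpoint(p,n)
        print(n,[(np.round(a['point'],0).tolist(),round(a['confidence'],2),px(p,a['point'])[0].round(0).tolist()) for a in r[:3]])
E
```

```text
{'time_s': 0.0, 'qpos': [-1.423, 0.259, 1.536, 0.0, 1.348, -0.203], 'dq': [-0.0, -0.001, 0.003, 0.0, 0.001, 0.002], 'joint_torque': [0.001, -44.603, -29.057, -0.0, 0.012, -0.0], 'eef_pos': [188.939, -515.935, 230.455], 'tool_rot': [0.985, 0.174, 0.0, -0.001], 'contact_force': [0.25, -0.71, -1.002], 'wrist_torque': [0.033, -0.001, 0.036], 'grasp_force': 0.0, 'grip_width': 85.416}
scene [1536.   17.  935.]
pot_white [([798.0, 41.0, -3.0], 0.62, [310.0, 334.0])]
pot_yellow [([638.0, 192.0, 11.0], 0.89, [370.0, 278.0])]
pot_orange [([445.0, -113.0, 2.0], 0.97, [252.0, 232.0])]
pot_blue [([695.0, 298.0, 0.0], 0.97, [415.0, 298.0]), ([508.0, 96.0, 0.0], 0.95, [329.0, 247.0]), ([635.0, 106.0, 13.0], 0.79, [335.0, 277.0])]
pot_black [([441.0, -13.0, 0.0], 0.78, [289.0, 231.0]), ([630.0, 114.0, 13.0], 0.68, [339.0, 276.0])]
mixer [([441.0, -278.0, 2.0], 0.74, [193.0, 231.0]), ([439.0, -280.0, 113.0], 0.21, [186.0, 198.0])]
platform_top [([437.0, -278.0, 113.0], 0.92, [187.0, 198.0])]
rack [([639.0, 152.0, 1.0], 0.94, [354.0, 282.0])]
rack_face [([634.0, 79.0, -1.0], 0.97, [324.0, 281.0]), ([4
[... 2513 characters left out ...]
640.0, 52.0, -2.0], 0.97, [327.0, 221.0]), ([805.0, -95.0, -1.0], 0.71, [400.0, 144.0])]
module_handle []
spot_white [([642.0, 17.0, 17.0], 0.57, [345.0, 218.0])]
spot_orange [([640.0, -66.0, 12.0], 0.6, [386.0, 221.0])]
spot_black [([628.0, -136.0, 14.0], 0.63, [421.0, 228.0])]
mat [([442.0, 289.0, 2.0], 0.88, [203.0, 316.0]), ([443.0, -13.0, -2.0], 0.27, [357.0, 320.0])]
tape_yellow [([798.0, 45.0, -5.0], 0.87, [333.0, 146.0])]
spare_lid [([375.0, -58.0, -2.0], 0.67, [380.0, 356.0])]
spray [([634.0, 110.0, 13.0], 0.31, [298.0, 222.0])]
sample_jar [([774.0, 198.0, 4.0], 0.83, [258.0, 154.0]), ([631.0, 152.0, 3.0], 0.65, [277.0, 223.0])]
spatula [([803.0, -95.0, -4.0], 0.69, [400.0, 146.0])]
```

View pics/scene0.png

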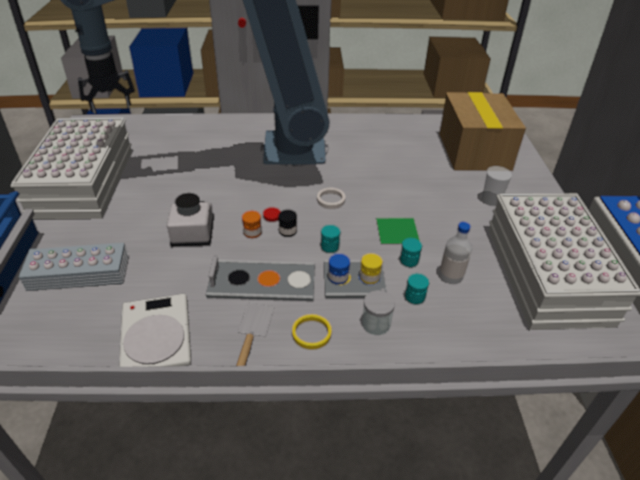

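View pics/top0.png

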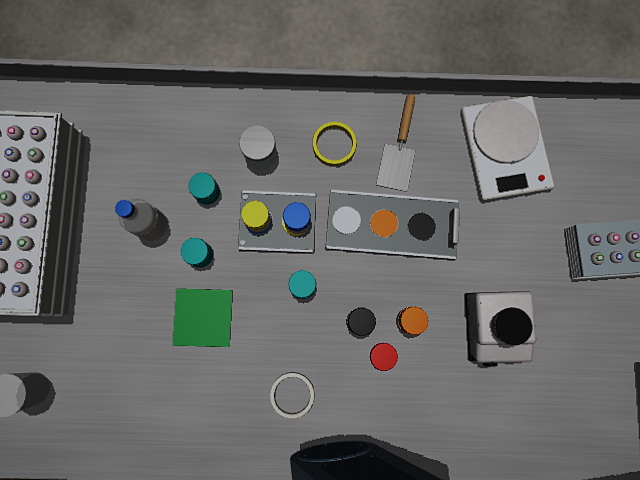

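The scene view shows pots orange (252,222), black (288,222), blue (339,268) and yellow (371,267), with no white pot. The module is on the left at (262,279). The top view shows the same: yellow (256,215), blue (297,216), orange (413,320), black (361,322), mixer platform (514,326) and mat (203,317).

Possible mix-ups in the top view:
- **Blue pot:** the teal pots at (204,188), (195,252) and (302,284) are look-alikes. The real one is the true blue pot on the yellow disc at (297,216).
- **Orange pot:** the red lid at (384,356).
- **Black pot:** the black disc at (421,227) and the platform.

Next I'll measure the rack precisely and check the choice in a crop.

```bash
cat >> h.py <<'E'
def blobs(p,lo,hi,mina=60,maxa=3000):
    m=cv2.inRange(cv2.cvtColor(p['color'],cv2.COLOR_RGB2HSV),np.array(lo),np.array(hi))
    n,l,s,c=cv2.connectedComponentsWithStats(m)
    return [(c[i].round(1).tolist(),s[i,:].tolist()) for i in range(1,n) if mina<s[i,4]<maxa]
COL=dict(orange=((6,150,90),(16,255,255)),blue=((105,150,60),(122,255,255)),yellow=((22,150,90),(32,255,255)),black=((0,0,0),(179,110,55)),white=((0,0,170),(179,40,255)))
E
python3 - <<'E'
from h import *
P={c:robot.snapshot(c) for c in("scene","top")}
for c,p in P.items():
    for k,(a,b) in COL.items():
        print(c,k,[(u,s[2:]) for u,s in blobs(p,a,b)])
im=np.hstack([cv2.resize(P['top']['color'][170:300,180:340],None,fx=2.4,fy=2.4,interpolation=3),cv2.resize(P['top']['color'][170:300,320:480],None,fx=2.4,fy=2.4,interpolation=3)])
cv2.imwrite('pics/crop1.png',im[:,:,::-1])
E
```

```text
scene orange [([251.1, 220.0], [17, 19, 276]), ([268.4, 278.0], [22, 15, 251])]
scene blue [([107.6, 110.9], [25, 5, 93]), ([6.3, 211.2], [18, 46, 485]), ([624.3, 215.9], [39, 57, 836]), ([463.5, 227.1], [11, 10, 86]), ([338.7, 264.6], [20, 21, 343])]
scene yellow [([484.8, 110.2], [35, 38, 598]), ([371.0, 264.5], [21, 22, 370]), ([311.5, 331.7], [38, 34, 439])]
scene black [([31.3, 59.5], [46, 126, 928]), ([149.5, 7.5], [49, 17, 728]), ([514.9, 44.9], [29, 96, 633]), ([309.5, 20.3], [22, 35, 606]), ([64.6, 39.3], [10, 21, 111]), ([484.8, 39.3], [8, 19, 93]), ([298.1, 135.9], [52, 62, 1960]), ([172.8, 110.3], [60, 5, 213]), ([6.8, 159.6], [21, 81, 974]), ([187.6, 203.3], [23, 21, 383]), ([287.3, 219.3], [17, 19, 267]), ([15.4, 243.9], [33, 61, 242]), ([196.6, 238.6], [42, 33, 191]), ([11.9, 280.3], [25, 47, 62]), ([238.4, 277.1], [20, 15, 237]), ([158.0, 303.5], [23, 10, 165]), ([577.8, 433.7], [86, 89, 1593]), ([616.4, 443.4], [37, 89, 204]), ([490.6, 401.8], [21, 12, 100]), ([425.7, 408.9], [84, 30, 968]), ([497.1, 450.5], [56, 44, 745]), ([169.5, 461.9], [16, 20, 125]), ([204.5, 4
[... 987 characters left out ...]
79]), ([474.1, 330.5], [52, 75, 834]), ([360.5, 322.5], [30, 32, 702]), ([511.0, 326.5], [42, 40, 1229]), ([407.2, 334.3], [21, 10, 65]), ([637.4, 388.3], [6, 77, 245]), ([36.5, 393.1], [41, 42, 1085]), ([621.1, 476.5], [52, 9, 248])]
top white [([527.2, 103.8], [24, 22, 152]), ([508.6, 164.3], [88, 94, 2201]), ([55.4, 144.6], [8, 68, 81]), ([33.8, 214.3], [56, 191, 1561]), ([29.3, 117.2], [53, 4, 65]), ([41.2, 135.3], [23, 20, 86]), ([43.6, 252.3], [23, 133, 166]), ([278.1, 192.7], [73, 5, 142]), ([392.4, 195.5], [127, 12, 243]), ([346.1, 219.7], [28, 27, 573]), ([275.5, 249.2], [73, 5, 128]), ([391.3, 252.0], [129, 13, 248]), ([25.2, 288.1], [25, 21, 108]), ([292.5, 393.9], [43, 45, 344])]
```

View pics/crop1.png

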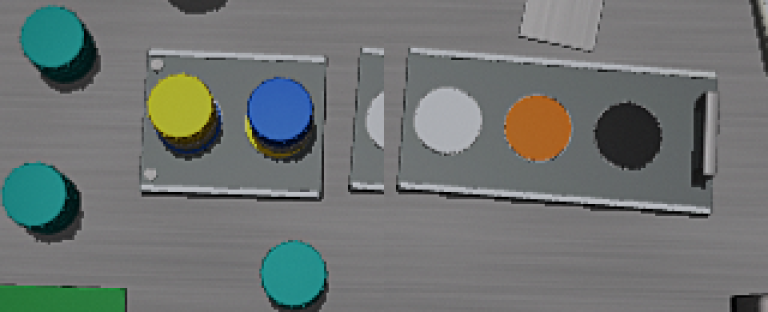

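The crop shows the true blue pot on a yellow disc and the yellow pot on a blue disc. The teal pots are clearly different, and the module is skewed by a few degrees.

```bash
python3 - <<'E'
from h import *
s=robot.snapshot("scene");t=robot.snapshot("top")
D=dict(white=((298.7,278.9),(346.1,219.7)),orange=((268.4,278),(383.7,222.9)),black=((238.4,277.1),(421.4,226.2)))
q={}
for k,(a,b) in D.items():
    q[k]=atz(t,b,14);print(k,'tri',tri([(s,a),(t,b)]).round(1),'top14',q[k].round(1),'scene14',atz(s,a,14).round(1))
d=q['white']-q['black'];print('module yaw (y-axis from world y)',-np.arctan2(d[0],d[1]))
for n,z,a in(('yel',74,(254.5,213.7)),('blue',74,(296.1,215.2)),('or',60,(414.1,320.2)),('blk',60,(360.5,322.5)),('plat',112,(512.5,326.5))): print(n,atz(t,a,z).round(1))
# rack strips: line fits
hsv=cv2.cvtColor(t['color'],cv2.COLOR_RGB2HSV);m=cv2.inRange(hsv,np.array((0,0,170)),np.array((179,40,255)))
for nm,(x0,x1,y0,y1) in dict(rackfar=(238,318,186,200),racknear=(236,316,243,256),modfar=(326,462,188,206),modnear=(324,462,243,264)).items():
    ys,xs=np.nonzero(m[y0:y1,x0:x1]);w=np.array([atz(t,(x+x0,y+y0),14) for x,y in zip(xs,ys)])
    f=np.polyfit(w[:,1],w[:,0],1);print(nm,'dx/dy',f[0].round(4),'mean',w.mean(0).round(1),'y ext',w[:,1].min().round(1),w[:,1].max().round(1))
for n in("module_handle","rack_face","module_face","module","rack"):
    for c,p in(("s",s),("t",t)): print(n,c,[np.round(a['point'],1).tolist()+[round(a['confidence'],2)] for a in robot.pinpoint(p,n)[:1]], [np.round(a['point'],1).tolist() for a in robot.boxes_of(p,n)[:1]])
E
```

```text
white tri [640.1  14.5  14.1] top14 [640.1  14.4  14. ] scene14 [640.1  14.6  14. ]
orange tri [636.  -60.6  13.9] top14 [635.9 -60.7  14. ] scene14 [636.1 -60.4  14. ]
black tri [ 631.6 -135.5   13.5] top14 [ 631.5 -136.    14. ] scene14 [ 632.3 -134.8   14. ]
module yaw (y-axis from world y) -0.05709078465002368
yel [634.9 190.4  74. ]
blue [634.4 112.   74. ]
or [ 445.4 -113.5   60. ]
blk [438.2 -14.   60. ]
plat [ 439.2 -277.3  112. ]
rackfar dx/dy 0.0105 mean [691.  152.7  14. ] y ext 80.0 224.7
racknear dx/dy 0.0127 mean [576.6 152.6  14. ] y ext 82.5 224.8
modfar dx/dy 0.0531 mean [692.4 -77.6  14. ] y ext -207.5 46.1
modnear dx/dy 0.0545 mean [577.9 -76.7  14. ] y ext -202.3 51.1
module_handle s [[632.0, -192.3, 46.1, 0.58]] [[647.5, -77.6, 12.7]]
module_handle t [[631.9, -196.5, 47.1, 0.95]] [[635.1, -76.7, 11.9]]
rack_face s [[637.4, 75.6, -0.9, 0.58]] [[666.5, 146.6, 15.2]]
rack_face t [[632.3, 77.6, 0.5, 0.92]] [[616.9, 151.3, 13.2]]
module_face s [] [[645.7, -78.7, 18.7]]
module_face t [[641.0, 52.2, 1.1, 0.68]] [[630.4, -81.8, 12.7]]
module s [[635.4, -81.3, 1.4, 0.91]] [[648.1, -81.0, 14.6]]
module t [[636.4, -76.7, 0.5, 0.64]] [[629.5, -78.4, 13.5]]
rack s [[637.4, 153.1, 1.7, 0.77]] [[672.3, 148.6, 13.7]]
rack t [[632.0, 153.8, 2.4, 0.82]] [[613.4, 152.3, 15.4]]
```

{"name": "jog_arm", "arguments": {"targets": [{"x": 0.15, "y": 0.1, "az": -0.03, "grip": 0.6}, {"x": 0.3, "y": 0.25, "az": -0.06}, {"x": 0.45, "y": 0.4, "az": -0.09}, {"x": 0.6, "y": 0.5, "az": -0.129}, {"x": 0.75, "y": 0.6, "az": -0.129}, {"x": 0.9, "y": 0.7, "az": -0.129}, {"x": 1, "y": 0.8, "az": -0.129}, {"x": 1, "y": 0.8, "az": -0.129}, {"x": 1, "y": 0.8, "az": -0.129}]}}

```text
schema error: expected keys grip, x, y, z, ax, ay, az
```

{"name": "jog_arm", "arguments": {"targets": [{"x": 0.15, "y": 0.1}, {"x": 0.3, "y": 0.2}, {"x": 0.45, "y": 0.3}, {"x": 0.6, "y": 0.4}, {"x": 0.764, "y": 0.49}, {"x": 0.764, "y": 0.49, "z": -0.15}, {"x": 0.764, "y": 0.49, "z": -0.3}, {"x": 0.764, "y": 0.49, "z": -0.45}, {"x": 0.764, "y": 0.49, "z": -0.5}, {"x": 0.764, "y": 0.49, "z": -0.5}]}}

```text
schema error: expected keys grip, x, y, z, ax, ay, az
```

{"name": "jog_arm", "arguments": {"targets": [{"x": 0.15, "y": 0.1, "z": 0, "ax": 0, "ay": 0, "az": -0.03, "grip": 0.6}, {"x": 0.3, "y": 0.25, "z": 0, "ax": 0, "ay": 0, "az": -0.06, "grip": 0.6}, {"x": 0.45, "y": 0.4, "z": 0, "ax": 0, "ay": 0, "az": -0.09, "grip": 0.6}, {"x": 0.6, "y": 0.5, "z": 0, "ax": 0, "ay": 0, "az": -0.129, "grip": 0.6}, {"x": 0.75, "y": 0.6, "z": 0, "ax": 0, "ay": 0, "az": -0.129, "grip": 0.6}, {"x": 0.9, "y": 0.7, "z": 0, "ax": 0, "ay": 0, "az": -0.129, "grip": 0.6}, {"x": 1, "y": 0.8, "z": 0, "ax": 0, "ay": 0, "az": -0.129, "grip": 0.6}, {"x": 1, "y": 0.8, "z": 0, "ax": 0, "ay": 0, "az": -0.129, "grip": 0.6}, {"x": 1, "y": 0.8, "z": 0, "ax": 0, "ay": 0, "az": -0.129, "grip": 0.6}]}}

```text
time_s: 4.35
eef_pos: [443.1, -312.1, 231.4]
tool_rot: [1.0, -0.024, 0.001, -0.001]
contact_force: [-0.7, -1.0, 0.3]
grip_width: 51.5
grasp_force: 0.0
```

{"name": "jog_arm", "arguments": {"targets": [{"x": 0.15, "y": 0.1, "z": 0, "ax": 0, "ay": 0, "az": 0, "grip": 0.6}, {"x": 0.3, "y": 0.2, "z": 0, "ax": 0, "ay": 0, "az": 0, "grip": 0.6}, {"x": 0.45, "y": 0.3, "z": 0, "ax": 0, "ay": 0, "az": 0, "grip": 0.6}, {"x": 0.6, "y": 0.4, "z": 0, "ax": 0, "ay": 0, "az": 0, "grip": 0.6}, {"x": 0.764, "y": 0.49, "z": 0, "ax": 0, "ay": 0, "az": 0, "grip": 0.6}, {"x": 0.764, "y": 0.49, "z": -0.15, "ax": 0, "ay": 0, "az": 0, "grip": 0.6}, {"x": 0.764, "y": 0.49, "z": -0.3, "ax": 0, "ay": 0, "az": 0, "grip": 0.6}, {"x": 0.764, "y": 0.49, "z": -0.45, "ax": 0, "ay": 0, "az": 0, "grip": 0.6}, {"x": 0.764, "y": 0.49, "z": -0.5, "ax": 0, "ay": 0, "az": 0, "grip": 0.6}, {"x": 0.764, "y": 0.49, "z": -0.5, "ax": 0, "ay": 0, "az": 0, "grip": 0.6}]}}

```text
time_s: 5.18
eef_pos: [627.2, -193.0, 101.8]
tool_rot: [1.0, -0.027, -0.004, -0.002]
contact_force: [-0.9, -0.2, 0.1]
grip_width: 51.3
grasp_force: 0.0
```

{"name": "jog_arm", "arguments": {"grip_force": 50, "targets": [{"x": 0, "y": 0, "z": -0.12, "ax": 0, "ay": 0, "az": 0, "grip": 0.6}, {"x": 0, "y": 0, "z": -0.22, "ax": 0, "ay": 0, "az": 0, "grip": 0.6}, {"x": 0, "y": 0, "z": -0.296, "ax": 0, "ay": 0, "az": 0, "grip": 0.6}, {"x": 0, "y": 0, "z": -0.296, "ax": 0, "ay": 0, "az": 0, "grip": 0.6}, {"x": 0, "y": 0, "z": -0.296, "ax": 0, "ay": 0, "az": 0, "grip": 0}, {"x": 0, "y": 0, "z": -0.296, "ax": 0, "ay": 0, "az": 0, "grip": 0}, {"x": 0, "y": 0, "z": -0.296, "ax": 0, "ay": 0, "az": 0, "grip": 0}, {"x": 0, "y": 0, "z": -0.296, "ax": 0, "ay": 0, "az": 0, "grip": 0}, {"x": 0, "y": 0, "z": -0.296, "ax": 0, "ay": 0, "az": 0, "grip": 0}, {"x": 0, "y": 0, "z": -0.296, "ax": 0, "ay": 0, "az": 0, "grip": 0}]}}

```text
time_s: 6.02
eef_pos: [631.8, -195.2, 35.4]
tool_rot: [1.0, -0.027, 0.002, 0.001]
contact_force: [-0.3, -1.0, 7.6]
grip_width: 10.7
grasp_force: 50.6
```

{"name": "jog_arm", "arguments": {"targets": [{"x": 0, "y": 0.015, "z": 0, "ax": 0, "ay": 0, "az": 0.003, "grip": 0}, {"x": 0, "y": 0.03, "z": 0, "ax": 0, "ay": 0, "az": 0.008, "grip": 0}, {"x": 0.006, "y": 0.045, "z": 0, "ax": 0, "ay": 0, "az": 0.0142, "grip": 0}, {"x": 0.006, "y": 0.06, "z": 0, "ax": 0, "ay": 0, "az": 0.0142, "grip": 0}, {"x": 0.006, "y": 0.075, "z": 0, "ax": 0, "ay": 0, "az": 0.0142, "grip": 0}, {"x": 0.006, "y": 0.085, "z": 0, "ax": 0, "ay": 0, "az": 0.0142, "grip": 0}, {"x": 0.006, "y": 0.085, "z": 0, "ax": 0, "ay": 0, "az": 0.0142, "grip": 0}, {"x": 0.006, "y": 0.085, "z": 0, "ax": 0, "ay": 0, "az": 0.0142, "grip": 0}]}}

```text
time_s: 6.68
eef_pos: [633.7, -174.4, 35.4]
tool_rot: [1.0, -0.005, 0.003, 0.002]
contact_force: [-0.0, -4.3, 6.2]
grip_width: 11.0
grasp_force: 50.5
```

```bash
cat > mod.py <<'E'
from h import *
t=robot.snapshot("top");s=robot.snapshot("scene")
def near(p,k,guess):
    g=px(p,guess)[0];b=blobs(p,*COL[k],mina=100);return min((u for u,_ in b),key=lambda u:np.hypot(*(np.array(u)-g)),default=None)
import sys
q={}
for k,y in(('white',38),('orange',-37),('black',-112)):
    u=near(t,k,(635,y,14));v=near(s,k,(635,y,14));q[k]=atz(t,u,14);print(k,q[k].round(1),atz(s,v,14).round(1))
d=q['white']-q['black'];print('len',np.linalg.norm(d),'dx/dy',d[0]/d[1])
u=d/np.linalg.norm(d);f=q['white']+38.4*u;print('face est',f.round(1),'rack face 632.9 77.6')
save(t,'mod%d'%int(robot.get_obs()['time_s']*10))
crop=t['color'][170:270,220:480];cv2.imwrite('pics/modcrop.png',cv2.resize(crop,None,fx=3,fy=3,interpolation=3)[:,:,::-1])
E
python3 mod.py; python3 -c "
from h import *;o=robot.get_obs();print(np.round(o['eef_pos'],1),np.round(o['contact_force'],1))"
```

```text
white [632.8  35.4  14. ] [632.7  35.7  14. ]
orange [631.8 -39.6  14. ] [632.6 -39.2  14. ]
black [436.9 -23.4  14. ] [ 629.7 -116.9   14. ]
len 204.53049331621364 dx/dy 3.3302116385204172
face est [669.6  46.5  14. ] rack face 632.9 77.6
[ 633.7 -174.4   35.4] [ 0.8 -2.6  7.7]
```

{"name": "jog_arm", "arguments": {"targets": [{"x": 0, "y": 0.008, "z": 0, "ax": 0, "ay": 0, "az": 0, "grip": 0}, {"x": 0, "y": 0.014, "z": 0, "ax": 0, "ay": 0, "az": 0, "grip": 0}, {"x": 0, "y": 0.02, "z": 0, "ax": 0, "ay": 0, "az": 0, "grip": 0}, {"x": 0, "y": 0.02, "z": 0, "ax": 0, "ay": 0, "az": 0, "grip": 0}, {"x": 0, "y": 0.02, "z": 0, "ax": 0, "ay": 0, "az": 0, "grip": 0}]}}

```text
time_s: 7.2
eef_pos: [633.7, -170.2, 35.4]
tool_rot: [1.0, -0.005, 0.003, 0.002]
contact_force: [-0.5, -5.3, 6.4]
grip_width: 10.9
grasp_force: 50.6
```

```bash
python3 mod.py; python3 -c "
from h import *;o=robot.get_obs();print(np.round(o['eef_pos'],1),np.round(o['contact_force'],1))"
```

```text
white [632.9  39.8  14. ] [632.8  40.2  14. ]
orange [631.7 -35.2  14. ] [632.3 -35.   14. ]
black [436.5 -23.4  14. ] [ 629.7 -112.5   14. ]
len 206.26637750818978 dx/dy 3.1057249964715825
face est [669.4  51.6  14. ] rack face 632.9 77.6
[ 633.7 -170.2   35.4] [-0.3 -5.5  5.9]
```

{"name": "jog_arm", "arguments": {"targets": [{"x": 0, "y": 0.006, "z": 0, "ax": 0, "ay": 0, "az": 0, "grip": 0}, {"x": 0, "y": 0.012, "z": 0, "ax": 0, "ay": 0, "az": 0, "grip": 0}, {"x": 0, "y": 0.012, "z": 0, "ax": 0, "ay": 0, "az": 0, "grip": 0}, {"x": 0, "y": 0.012, "z": 0, "ax": 0, "ay": 0, "az": 0, "grip": 0}]}}

```text
time_s: 7.63
eef_pos: [633.6, -170.1, 35.4]
tool_rot: [1.0, -0.005, 0.003, 0.004]
contact_force: [-0.7, -13.3, 3.9]
grip_width: 10.6
grasp_force: 50.4
```

```bash
python3 mod.py; python3 -c "
from h import *;o=robot.get_obs();print(np.round(o['eef_pos'],1),np.round(o['contact_force'],1))"
```

```text
white [632.7  39.8  14. ] [632.8  39.9  14. ]
orange [631.7 -35.2  14. ] [632.3 -35.   14. ]
black [436.9 -23.6  14. ] [ 629.7 -112.7   14. ]
len 205.76105573979373 dx/dy 3.0874758314280024
face est [669.2  51.6  14. ] rack face 632.9 77.6
[ 633.6 -170.1   35.4] [ -0.9 -13.2   5. ]
```

View pics/modcrop.png

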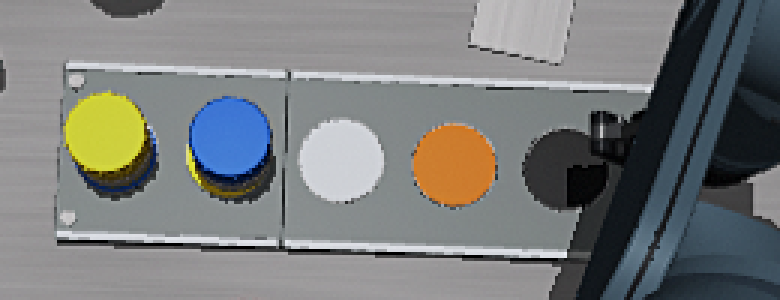

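The crop shows the two halves touching at column 288 with no gap and their edges in line; the push force rose to 13 N. I'll release and go for the yellow pot.

{"name": "jog_arm", "arguments": {"targets": [{"x": 0, "y": -0.01, "z": 0, "ax": 0, "ay": 0, "az": 0, "grip": 0}, {"x": 0, "y": -0.01, "z": 0, "ax": 0, "ay": 0, "az": 0, "grip": 0}, {"x": 0, "y": -0.01, "z": 0, "ax": 0, "ay": 0, "az": 0, "grip": 0.5}, {"x": 0, "y": -0.01, "z": 0, "ax": 0, "ay": 0, "az": 0, "grip": 0.5}, {"x": 0, "y": -0.01, "z": 0, "ax": 0, "ay": 0, "az": 0, "grip": 0.5}, {"x": 0, "y": -0.01, "z": 0, "ax": 0, "ay": 0, "az": 0, "grip": 0.5}, {"x": 0, "y": -0.01, "z": 0.1, "ax": 0, "ay": 0, "az": 0, "grip": 0.5}, {"x": 0, "y": -0.01, "z": 0.26, "ax": 0, "ay": 0, "az": 0, "grip": 0.6}, {"x": 0, "y": -0.01, "z": 0.42, "ax": 0, "ay": 0, "az": 0, "grip": 0.8}, {"x": 0, "y": -0.01, "z": 0.5, "ax": 0, "ay": 0, "az": 0, "grip": 1}]}}

```text
time_s: 8.57
eef_pos: [633.3, -167.5, 162.3]
tool_rot: [1.0, -0.005, 0.003, 0.001]
contact_force: [0.8, -0.0, -0.1]
grip_width: 73.4
grasp_force: 0.0
```

```bash
python3 -c "
from h import *;o=robot.get_obs();print(np.round(o['eef_pos'],1),np.round(o['contact_force'],1))"
```

```text
[ 633.3 -167.5  162.3] [ 0.8 -0.  -0.1]
```

{"name": "jog_arm", "arguments": {"targets": [{"x": 0, "y": 0.1, "z": 0, "ax": 0, "ay": 0, "az": 0.038, "grip": 1}, {"x": 0, "y": 0.2, "z": 0, "ax": 0, "ay": 0, "az": 0.076, "grip": 1}, {"x": 0, "y": 0.3, "z": 0, "ax": 0, "ay": 0, "az": 0.114, "grip": 1}, {"x": 0, "y": 0.4, "z": 0, "ax": 0, "ay": 0, "az": 0.152, "grip": 1}, {"x": 0, "y": 0.5, "z": 0, "ax": 0, "ay": 0, "az": 0.19, "grip": 1}, {"x": 0, "y": 0.6, "z": 0, "ax": 0, "ay": 0, "az": 0.228, "grip": 1}, {"x": 0, "y": 0.7, "z": 0, "ax": 0, "ay": 0, "az": 0.266, "grip": 1}, {"x": 0, "y": 0.8, "z": 0, "ax": 0, "ay": 0, "az": 0.304, "grip": 1}, {"x": 0, "y": 0.9, "z": 0, "ax": 0, "ay": 0, "az": 0.342, "grip": 1}, {"x": 0, "y": 1, "z": 0, "ax": 0, "ay": 0, "az": 0.38, "grip": 1}]}}

```text
time_s: 9.4
eef_pos: [631.0, 84.4, 157.0]
tool_rot: [0.828, 0.561, -0.0, -0.0]
contact_force: [-0.1, 0.4, -0.3]
grip_width: 85.1
grasp_force: 0.0
```

{"name": "jog_arm", "arguments": {"targets": [{"x": 0, "y": 0.1, "z": 0, "ax": 0, "ay": 0, "az": 0.035, "grip": 1}, {"x": 0, "y": 0.2, "z": 0, "ax": 0, "ay": 0, "az": 0.07, "grip": 1}, {"x": 0, "y": 0.32, "z": 0, "ax": 0, "ay": 0, "az": 0.1, "grip": 1}, {"x": 0.006, "y": 0.432, "z": 0, "ax": 0, "ay": 0, "az": 0.12, "grip": 1}, {"x": 0.006, "y": 0.432, "z": 0, "ax": 0, "ay": 0, "az": 0.12, "grip": 1}, {"x": 0.006, "y": 0.432, "z": -0.1, "ax": 0, "ay": 0, "az": 0.12, "grip": 1}, {"x": 0.006, "y": 0.432, "z": -0.2, "ax": 0, "ay": 0, "az": 0.12, "grip": 1}, {"x": 0.006, "y": 0.432, "z": -0.2, "ax": 0, "ay": 0, "az": 0.12, "grip": 1}, {"x": 0.006, "y": 0.432, "z": -0.2, "ax": 0, "ay": 0, "az": 0.12, "grip": 1}]}}

```text
time_s: 10.15
eef_pos: [631.5, 190.5, 105.7]
tool_rot: [0.711, 0.704, -0.002, -0.001]
contact_force: [0.7, 0.9, 0.0]
grip_width: 85.4
grasp_force: 0.0
```

```bash
cat > st.py <<'E'
from h import *
o=robot.get_obs();q=o['tool_rot'];from scipy.spatial.transform import Rotation as Ro
y=Ro.from_quat(q).as_matrix();print('eef',np.round(o['eef_pos'],1),'yang',np.arctan2(y[1,1],y[0,1]).round(3),'z',y[:,2].round(3),'F',np.round(o['contact_force'],1),'w',np.round(o['grip_width'],1),'gf',np.round(o['grasp_force'],1),'q',np.round(o['qpos'],2))
E
python3 st.py;python3 - <<'E'
from h import *
for c in("scene","top"):
    p=robot.snapshot(c);print([np.round(a['point'],1).tolist()+[a['confidence']] for a in robot.pinpoint(p,'pot_yellow')[:1]])
    if c=='scene': save(p,'pre_yel')
    print({k:[ (u,s[4]) for u,s in blobs(p,*COL[k],mina=100,maxa=900) if 200<u[0]<480 and 150<u[1]<340] for k in('yellow','orange','black')})
E
```

```text
eef [631.5 190.5 105.7] yang -0.01 z [-0.005 -0.001 -1.   ] F [0.7 0.9 0. ] w 85.4 gf 0.0 q [ 0.12  0.55  1.41 -0.    1.19  0.13]
[[636.9, 192.2, 8.2, 0.65]]
{'yellow': [([370.5, 265.5], 342), ([311.4, 331.6], 436)], 'orange': [([251.2, 220.1], 277), ([278.7, 276.8], 251)], 'black': [([287.2, 219.3], 265), ([248.4, 276.7], 227)]}
[]
{'yellow': [], 'orange': [([370.9, 224.6], 576), ([414.0, 320.2], 601)], 'black': [([438.3, 229.3], 143), ([408.3, 226.1], 576), ([471.3, 324.8], 674), ([363.4, 323.4], 389)]}
```

{"name": "jog_arm", "arguments": {"grip_force": 60, "targets": [{"x": 0.01, "y": 0, "z": -0.12, "ax": 0, "ay": 0, "az": 0, "grip": 1}, {"x": 0.01, "y": 0, "z": -0.22, "ax": 0, "ay": 0, "az": 0, "grip": 1}, {"x": 0.01, "y": 0, "z": -0.29, "ax": 0, "ay": 0, "az": 0, "grip": 1}, {"x": 0.01, "y": 0, "z": -0.29, "ax": 0, "ay": 0, "az": 0, "grip": 1}, {"x": 0.01, "y": 0, "z": -0.29, "ax": 0, "ay": 0, "az": 0, "grip": 0}, {"x": 0.01, "y": 0, "z": -0.29, "ax": 0, "ay": 0, "az": 0, "grip": 0}, {"x": 0.01, "y": 0, "z": -0.29, "ax": 0, "ay": 0, "az": 0, "grip": 0}, {"x": 0.01, "y": 0, "z": -0.29, "ax": 0, "ay": 0, "az": 0, "grip": 0}, {"x": 0.01, "y": 0, "z": -0.29, "ax": 0, "ay": 0, "az": 0, "grip": 0}, {"x": 0.01, "y": 0, "z": -0.29, "ax": 0, "ay": 0, "az": 0, "grip": 0}]}}

```text
time_s: 11.18
eef_pos: [637.4, 191.0, 37.6]
tool_rot: [0.711, 0.704, 0.002, 0.001]
contact_force: [-0.3, 0.3, 7.0]
grip_width: 50.9
grasp_force: 62.9
```

```bash
python3 st.py; python3 - <<'E'
from h import *
t=robot.snapshot('top')
for u in((370.9,224.6),(408.3,226.1)): print(atz(t,u,14).round(1))
E
```

```text
eef [637.4 191.   37.6] yang -0.01 z [ 0.005  0.001 -1.   ] F [-0.3  0.3  7. ] w 50.9 gf 62.9 q [ 0.12  0.63  1.46 -0.    1.05  0.13]
[631.7 -35.2  14. ]
[ 630.9 -109.8   14. ]
```

{"name": "jog_arm", "arguments": {"targets": [{"x": 0, "y": 0, "z": 0.15, "ax": 0, "ay": 0, "az": 0, "grip": 0}, {"x": 0, "y": 0, "z": 0.3, "ax": 0, "ay": 0, "az": 0, "grip": 0}, {"x": 0, "y": 0, "z": 0.45, "ax": 0, "ay": 0, "az": 0, "grip": 0}, {"x": -0.06, "y": -0.14, "z": 0.52, "ax": 0, "ay": 0, "az": 0, "grip": 0}, {"x": -0.12, "y": -0.28, "z": 0.54, "ax": 0, "ay": 0, "az": 0, "grip": 0}, {"x": -0.18, "y": -0.42, "z": 0.54, "ax": 0, "ay": 0, "az": 0, "grip": 0}, {"x": -0.24, "y": -0.56, "z": 0.54, "ax": 0, "ay": 0, "az": 0, "grip": 0}, {"x": -0.3, "y": -0.7, "z": 0.54, "ax": 0, "ay": 0, "az": 0, "grip": 0}, {"x": -0.36, "y": -0.84, "z": 0.54, "ax": 0, "ay": 0, "az": 0, "grip": 0}, {"x": -0.42, "y": -0.98, "z": 0.54, "ax": 0, "ay": 0, "az": 0, "grip": 0}]}}

```text
time_s: 12.07
eef_pos: [529.6, -55.6, 170.6]
tool_rot: [0.71, 0.704, 0.0, 0.001]
contact_force: [0.9, -1.1, -1.9]
grip_width: 50.3
grasp_force: 63.2
```

{"name": "jog_arm", "arguments": {"targets": [{"x": -0.06, "y": -0.14, "z": 0, "ax": 0, "ay": 0, "az": 0, "grip": 0}, {"x": -0.12, "y": -0.28, "z": 0, "ax": 0, "ay": 0, "az": 0, "grip": 0}, {"x": -0.18, "y": -0.42, "z": 0, "ax": 0, "ay": 0, "az": 0, "grip": 0}, {"x": -0.24, "y": -0.56, "z": 0, "ax": 0, "ay": 0, "az": 0, "grip": 0}, {"x": -0.3, "y": -0.7, "z": 0, "ax": 0, "ay": 0, "az": 0, "grip": 0}, {"x": -0.36, "y": -0.84, "z": 0, "ax": 0, "ay": 0, "az": 0, "grip": 0}, {"x": -0.37, "y": -0.895, "z": 0, "ax": 0, "ay": 0, "az": 0, "grip": 0}, {"x": -0.37, "y": -0.895, "z": 0, "ax": 0, "ay": 0, "az": 0, "grip": 0}, {"x": -0.37, "y": -0.895, "z": 0, "ax": 0, "ay": 0, "az": 0, "grip": 0}]}}

```text
time_s: 12.82
eef_pos: [437.9, -278.5, 170.2]
tool_rot: [0.711, 0.703, 0.0, 0.0]
contact_force: [0.4, 0.2, -2.0]
grip_width: 50.8
grasp_force: 63.2
```

```bash
python3 st.py; python3 - <<'E'
from h import *
s=robot.snapshot('scene');save(s,'mix1')
cv2.imwrite('pics/mix1c.png',cv2.resize(s['color'][120:280,140:320],None,fx=4,fy=3.7)[:,:,::-1][:, :])
g=px(s,[[438.5,-278,112]])[0];print(g,[np.round(a['point'],1).tolist()+[a['confidence']] for n in('pot_yellow','platform_top') for a in robot.pinpoint(s,n)[:2]])
E
```

```text
eef [ 437.9 -278.5  170.2] yang -0.012 z [ 0.001  0.    -1.   ] F [ 0.4  0.2 -2. ] w 50.8 gf 63.2 q [-0.78  0.25  1.7   0.    1.19 -0.77]
[187.05313254 198.58432396] [[441.2, -276.9, 142.6, 0.63], [439.2, -280.0, 114.2, 0.67], [634.2, 77.7, 4.7, 0.26]]
```

View pics/mix1c.png

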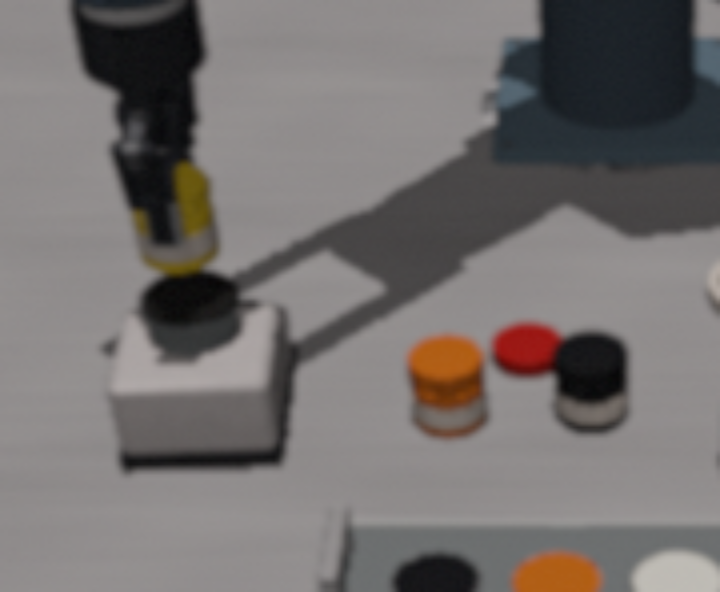

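The crop shows the yellow pot held upright just above the black platform at (190,300) in the crop. I'll lower it and press.

{"name": "jog_arm", "arguments": {"targets": [{"x": 0, "y": 0, "z": -0.08, "ax": 0, "ay": 0, "az": 0, "grip": 0}, {"x": 0, "y": 0, "z": -0.12, "ax": 0, "ay": 0, "az": 0, "grip": 0}, {"x": 0, "y": 0, "z": -0.14, "ax": 0, "ay": 0, "az": 0, "grip": 0}, {"x": 0, "y": 0, "z": -0.155, "ax": 0, "ay": 0, "az": 0, "grip": 0}, {"x": 0, "y": 0, "z": -0.17, "ax": 0, "ay": 0, "az": 0, "grip": 0}, {"x": 0, "y": 0, "z": -0.185, "ax": 0, "ay": 0, "az": 0, "grip": 0}, {"x": 0, "y": 0, "z": -0.2, "ax": 0, "ay": 0, "az": 0, "grip": 0}, {"x": 0, "y": 0, "z": -0.2, "ax": 0, "ay": 0, "az": 0, "grip": 0}, {"x": 0, "y": 0, "z": -0.2, "ax": 0, "ay": 0, "az": 0, "grip": 0}]}}

```text
time_s: 13.72
eef_pos: [438.3, -277.1, 127.1]
tool_rot: [0.71, 0.704, -0.0, 0.001]
contact_force: [-16.6, 14.9, 54.2]
grip_width: 50.7
grasp_force: 68.9
```

{"name": "jog_arm", "arguments": {"targets": [{"x": 0, "y": 0, "z": 0.01, "ax": 0, "ay": 0, "az": 0, "grip": 0}, {"x": 0, "y": 0, "z": 0.014, "ax": 0, "ay": 0, "az": 0, "grip": 0}, {"x": 0, "y": 0, "z": 0.014, "ax": 0, "ay": 0, "az": 0, "grip": 0}, {"x": 0, "y": 0, "z": 0.014, "ax": 0, "ay": 0, "az": 0, "grip": 0}, {"x": 0, "y": 0, "z": 0.014, "ax": 0, "ay": 0, "az": 0, "grip": 0}, {"x": 0, "y": 0, "z": 0.014, "ax": 0, "ay": 0, "az": 0, "grip": 0}, {"x": 0, "y": 0, "z": 0.014, "ax": 0, "ay": 0, "az": 0, "grip": 0}, {"x": 0, "y": 0, "z": 0.014, "ax": 0, "ay": 0, "az": 0, "grip": 0}, {"x": 0, "y": 0, "z": 0.014, "ax": 0, "ay": 0, "az": 0, "grip": 0}, {"x": 0, "y": 0, "z": 0.014, "ax": 0, "ay": 0, "az": 0, "grip": 0}]}}

```text
time_s: 14.55
eef_pos: [438.3, -277.1, 127.3]
tool_rot: [0.71, 0.704, 0.0, 0.001]
contact_force: [-7.8, 9.7, 27.7]
grip_width: 50.9
grasp_force: 65.6
```

```bash
python3 st.py; python3 - <<'E'
from h import *
s=robot.snapshot('scene')
print([np.round(a['point'],1).tolist()+[a['confidence']] for n in('pot_yellow','platform_top') for a in robot.pinpoint(s,n)[:2]])
E
```

```text
eef [ 438.3 -277.1  127.3] yang -0.009 z [ 0.001 -0.001 -1.   ] F [-7.8  9.7 27.7] w 50.9 gf 65.6 q [-0.78  0.3   1.76  0.    1.09 -0.77]
[[441.3, -275.1, 99.1, 0.71], [440.6, -12.1, 1.3, 0.27], [437.6, -278.0, 106.5, 0.47]]
```

{"name": "jog_arm", "arguments": {"targets": [{"x": 0, "y": 0, "z": 0, "ax": 0, "ay": 0, "az": 0, "grip": 0}, {"x": 0, "y": 0, "z": 0, "ax": 0, "ay": 0, "az": 0, "grip": 0}, {"x": 0, "y": 0, "z": 0, "ax": 0, "ay": 0, "az": 0, "grip": 0}, {"x": 0, "y": 0, "z": 0, "ax": 0, "ay": 0, "az": 0, "grip": 0}, {"x": 0, "y": 0, "z": 0, "ax": 0, "ay": 0, "az": 0, "grip": 0}, {"x": 0, "y": 0, "z": 0, "ax": 0, "ay": 0, "az": 0, "grip": 0}, {"x": 0, "y": 0, "z": 0, "ax": 0, "ay": 0, "az": 0, "grip": 0}, {"x": 0, "y": 0, "z": 0, "ax": 0, "ay": 0, "az": 0, "grip": 0}, {"x": 0, "y": 0, "z": 0, "ax": 0, "ay": 0, "az": 0, "grip": 0}, {"x": 0, "y": 0, "z": 0, "ax": 0, "ay": 0, "az": 0, "grip": 0}]}}

```text
time_s: 15.53
eef_pos: [438.4, -277.1, 127.3]
tool_rot: [0.71, 0.704, 0.0, 0.001]
contact_force: [-8.6, 8.7, 28.3]
grip_width: 50.7
grasp_force: 65.6
```

{"name": "jog_arm", "arguments": {"targets": [{"x": 0, "y": 0, "z": 0, "ax": 0, "ay": 0, "az": 0, "grip": 0}, {"x": 0, "y": 0, "z": 0, "ax": 0, "ay": 0, "az": 0, "grip": 0}, {"x": 0, "y": 0, "z": 0, "ax": 0, "ay": 0, "az": 0, "grip": 0}, {"x": 0, "y": 0, "z": 0.08, "ax": 0, "ay": 0, "az": 0, "grip": 0}, {"x": 0, "y": 0, "z": 0.2, "ax": 0, "ay": 0, "az": 0, "grip": 0}, {"x": 0, "y": 0.14, "z": 0.22, "ax": 0, "ay": 0, "az": 0, "grip": 0}, {"x": 0, "y": 0.3, "z": 0.22, "ax": 0, "ay": 0, "az": 0, "grip": 0}, {"x": 0, "y": 0.46, "z": 0.22, "ax": 0, "ay": 0, "az": 0, "grip": 0}, {"x": 0, "y": 0.62, "z": 0.22, "ax": 0, "ay": 0, "az": 0, "grip": 0}, {"x": 0, "y": 0.78, "z": 0.22, "ax": 0, "ay": 0, "az": 0, "grip": 0}]}}

```text
time_s: 16.37
eef_pos: [437.9, -81.2, 178.7]
tool_rot: [0.711, 0.703, 0.0, 0.0]
contact_force: [0.3, 0.8, -0.6]
grip_width: 50.8
grasp_force: 63.1
```

{"name": "jog_arm", "arguments": {"targets": [{"x": 0, "y": 0.16, "z": 0, "ax": 0, "ay": 0, "az": 0, "grip": 0}, {"x": 0, "y": 0.32, "z": 0, "ax": 0, "ay": 0, "az": 0, "grip": 0}, {"x": 0, "y": 0.48, "z": 0, "ax": 0, "ay": 0, "az": 0, "grip": 0}, {"x": 0, "y": 0.64, "z": 0, "ax": 0, "ay": 0, "az": 0, "grip": 0}, {"x": 0, "y": 0.8, "z": 0, "ax": 0, "ay": 0, "az": 0, "grip": 0}, {"x": 0, "y": 0.9, "z": 0, "ax": 0, "ay": 0, "az": 0, "grip": 0}, {"x": 0, "y": 1, "z": 0, "ax": 0, "ay": 0, "az": 0, "grip": 0}, {"x": 0, "y": 1, "z": 0, "ax": 0, "ay": 0, "az": 0, "grip": 0}]}}

```text
time_s: 17.03
eef_pos: [437.6, 171.3, 178.7]
tool_rot: [0.709, 0.705, 0.001, -0.0]
contact_force: [0.9, -0.1, -2.3]
grip_width: 50.9
grasp_force: 63.1
```

{"name": "jog_arm", "arguments": {"targets": [{"x": 0.01, "y": 0.16, "z": 0, "ax": 0, "ay": 0, "az": 0, "grip": 0}, {"x": 0.022, "y": 0.32, "z": 0, "ax": 0, "ay": 0, "az": 0, "grip": 0}, {"x": 0.022, "y": 0.474, "z": 0, "ax": 0, "ay": 0, "az": 0, "grip": 0}, {"x": 0.022, "y": 0.474, "z": -0.14, "ax": 0, "ay": 0, "az": 0, "grip": 0}, {"x": 0.022, "y": 0.474, "z": -0.28, "ax": 0, "ay": 0, "az": 0, "grip": 0}, {"x": 0.022, "y": 0.474, "z": -0.42, "ax": 0, "ay": 0, "az": 0, "grip": 0}, {"x": 0.022, "y": 0.474, "z": -0.54, "ax": 0, "ay": 0, "az": 0, "grip": 0}, {"x": 0.022, "y": 0.474, "z": -0.59, "ax": 0, "ay": 0, "az": 0, "grip": 0}, {"x": 0.022, "y": 0.474, "z": -0.605, "ax": 0, "ay": 0, "az": 0, "grip": 0}, {"x": 0.022, "y": 0.474, "z": -0.605, "ax": 0, "ay": 0, "az": 0, "grip": 0}]}}

```text
time_s: 17.87
eef_pos: [442.5, 284.8, 26.5]
tool_rot: [0.71, 0.704, -0.001, -0.0]
contact_force: [-0.1, 0.7, -1.2]
grip_width: 50.8
grasp_force: 64.8
```

```bash
python3 st.py
```

```text
eef [442.5 284.8  26.5] yang -0.009 z [-0.003 -0.001 -1.   ] F [-0.1  0.7 -1.2] w 50.8 gf 64.8 q [ 0.36  0.45  1.83 -0.    0.87  0.37]
```

{"name": "jog_arm", "arguments": {"targets": [{"x": 0, "y": 0, "z": -0.01, "ax": 0, "ay": 0, "az": 0, "grip": 0}, {"x": 0, "y": 0, "z": -0.01, "ax": 0, "ay": 0, "az": 0, "grip": 0}, {"x": 0, "y": 0, "z": -0.01, "ax": 0, "ay": 0, "az": 0, "grip": 1}, {"x": 0, "y": 0, "z": -0.01, "ax": 0, "ay": 0, "az": 0, "grip": 1}, {"x": 0, "y": 0, "z": -0.01, "ax": 0, "ay": 0, "az": 0, "grip": 1}, {"x": 0, "y": 0, "z": -0.01, "ax": 0, "ay": 0, "az": 0, "grip": 1}, {"x": 0, "y": 0, "z": 0.1, "ax": 0, "ay": 0, "az": 0, "grip": 1}, {"x": 0, "y": 0, "z": 0.26, "ax": 0, "ay": 0, "az": 0, "grip": 1}, {"x": 0, "y": 0, "z": 0.42, "ax": 0, "ay": 0, "az": 0, "grip": 1}, {"x": 0, "y": 0, "z": 0.42, "ax": 0, "ay": 0, "az": 0, "grip": 1}]}}

```text
time_s: 18.7
eef_pos: [448.2, 287.3, 139.6]
tool_rot: [0.71, 0.704, 0.006, 0.003]
contact_force: [1.1, 0.7, 1.0]
grip_width: 85.3
grasp_force: 0.0
```

{"name": "jog_arm", "arguments": {"targets": [{"x": 0, "y": -0.16, "z": 0, "ax": 0, "ay": 0, "az": 0, "grip": 1}, {"x": 0, "y": -0.32, "z": 0, "ax": 0, "ay": 0, "az": 0, "grip": 1}, {"x": 0, "y": -0.48, "z": 0, "ax": 0, "ay": 0, "az": 0, "grip": 1}, {"x": 0, "y": -0.64, "z": 0, "ax": 0, "ay": 0, "az": 0, "grip": 1}, {"x": 0, "y": -0.8, "z": 0, "ax": 0, "ay": 0, "az": 0, "grip": 1}, {"x": 0, "y": -0.9, "z": 0, "ax": 0, "ay": 0, "az": 0, "grip": 1}, {"x": 0, "y": -1, "z": 0, "ax": 0, "ay": 0, "az": 0, "grip": 1}, {"x": 0, "y": -1, "z": 0, "ax": 0, "ay": 0, "az": 0, "grip": 1}]}}

```text
time_s: 19.37
eef_pos: [444.1, 31.7, 132.1]
tool_rot: [0.712, 0.702, -0.0, 0.001]
contact_force: [0.7, -0.4, 0.6]
grip_width: 85.2
grasp_force: 0.0
```

```bash
cat > pots.py <<'E'
from h import *
s=robot.snapshot('scene');t=robot.snapshot('top');save(t,'t%d'%int(10*robot.get_obs()['time_s']));save(s,'s%d'%int(10*robot.get_obs()['time_s']))
for n in('pot_yellow','pot_orange','pot_blue','pot_black'):
    for c,p in(('s',s),('t',t)): print(n,c,[(np.round(a['point'],0).tolist(),round(a['confidence'],2)) for a in robot.pinpoint(p,n)[:3]])
for k in('yellow','orange','blue','black'):
    print(k,'lids z60',[(atz(t,u,60)[:2].round(1).tolist(),b[4]) for u,b in blobs(t,*COL[k],mina=200,maxa=800)])
    print(k,'disc z14',[(atz(t,u,14)[:2].round(1).tolist(),b[4]) for u,b in blobs(t,*COL[k],mina=200,maxa=800)])
E
python3 st.py;python3 pots.py
```

```text
eef [444.1  31.7 132.1] yang -0.013 z [ 0.001 -0.002 -1.   ] F [ 0.7 -0.4  0.6] w 85.2 gf 0.0 q [-0.18  0.17  1.92 -0.    1.05 -0.16]
pot_yellow s []
pot_yellow t [([444.0, 288.0, 5.0], 0.79)]
pot_orange s [([447.0, -113.0, 2.0], 0.89), ([633.0, 109.0, 11.0], 0.62)]
pot_orange t [([449.0, -113.0, -3.0], 0.72)]
pot_blue s [([633.0, 108.0, 10.0], 0.83), ([513.0, 95.0, 3.0], 0.82), ([569.0, 305.0, -1.0], 0.63)]
pot_blue t [([633.0, 110.0, 12.0], 0.77), ([692.0, 296.0, -4.0], 0.75), ([804.0, -95.0, -3.0], 0.74)]
pot_black s []
pot_black t []
yellow lids z60 [([783.9, 43.2], 457), ([442.9, 284.7], 608)]
yellow disc z14 [([799.4, 42.0], 457), ([443.3, 294.2], 608)]
orange lids z60 [([623.3, -30.7], 576), ([444.5, -121.1], 388)]
orange disc z14 [([631.7, -35.2], 576), ([445.0, -129.6], 388)]
blue lids z60 [([641.3, 441.6], 225), ([637.0, 112.6], 567), ([625.4, 185.0], 572)]
blue disc z14 [([650.5, 458.0], 225), ([646.0, 114.5], 567), ([633.9, 190.1], 572)]
black lids z60 [([726.5, -259.0], 313), ([738.2, 180.0], 465), ([714.2, -300.8], 405), ([599.4, 377.4], 657), ([622.2, -102.2], 588), ([373.5, 111.9], 605), ([431.9, -222.5], 784), ([336.3, -517.7], 244)]
black disc z14 [([739.5, -273.6], 313), ([751.7, 184.8], 465), ([726.7, -317.3], 405), ([606.8, 391.0], 657), ([630.5, -109.8], 588), ([370.9, 113.7], 605), ([431.8, -235.5], 784), ([332.0, -543.8], 244)]
```

{"name": "jog_arm", "arguments": {"targets": [{"x": 0.006, "y": -0.16, "z": 0, "ax": 0, "ay": 0, "az": 0, "grip": 1}, {"x": 0.006, "y": -0.32, "z": 0, "ax": 0, "ay": 0, "az": 0, "grip": 1}, {"x": 0.006, "y": -0.46, "z": 0, "ax": 0, "ay": 0, "az": 0, "grip": 1}, {"x": 0.006, "y": -0.58, "z": 0, "ax": 0, "ay": 0, "az": 0, "grip": 1}, {"x": 0.006, "y": -0.58, "z": 0, "ax": 0, "ay": 0, "az": 0, "grip": 1}, {"x": 0.006, "y": -0.58, "z": -0.12, "ax": 0, "ay": 0, "az": 0, "grip": 1}, {"x": 0.006, "y": -0.58, "z": -0.24, "ax": 0, "ay": 0, "az": 0, "grip": 1}, {"x": 0.006, "y": -0.58, "z": -0.36, "ax": 0, "ay": 0, "az": 0, "grip": 1}, {"x": 0.006, "y": -0.58, "z": -0.446, "ax": 0, "ay": 0, "az": 0, "grip": 1}, {"x": 0.006, "y": -0.58, "z": -0.446, "ax": 0, "ay": 0, "az": 0, "grip": 1}]}}

```text
time_s: 20.7
eef_pos: [442.0, -107.2, 17.0]
tool_rot: [0.71, 0.704, -0.001, -0.004]
contact_force: [-0.9, -0.0, 0.0]
grip_width: 85.4
grasp_force: 0.0
```

{"name": "jog_arm", "arguments": {"targets": [{"x": 0, "y": 0, "z": 0, "ax": 0, "ay": 0, "az": 0, "grip": 0}, {"x": 0, "y": 0, "z": 0, "ax": 0, "ay": 0, "az": 0, "grip": 0}, {"x": 0, "y": 0, "z": 0, "ax": 0, "ay": 0, "az": 0, "grip": 0}, {"x": 0, "y": 0, "z": 0, "ax": 0, "ay": 0, "az": 0, "grip": 0}, {"x": 0, "y": 0, "z": 0, "ax": 0, "ay": 0, "az": 0, "grip": 0}, {"x": 0, "y": 0, "z": 0, "ax": 0, "ay": 0, "az": 0, "grip": 0}]}}

```text
time_s: 21.2
eef_pos: [446.5, -109.9, 22.4]
tool_rot: [0.711, 0.704, 0.001, 0.002]
contact_force: [0.4, 1.4, 6.3]
grip_width: 51.0
grasp_force: 62.4
```

```bash
python3 st.py
```

```text
eef [ 446.5 -109.9   22.4] yang -0.01 z [ 0.004 -0.002 -1.   ] F [0.4 1.4 6.3] w 51.0 gf 62.4 q [-0.49  0.36  2.    0.    0.78 -0.48]
```

{"name": "jog_arm", "arguments": {"targets": [{"x": 0, "y": 0, "z": 0.15, "ax": 0, "ay": 0, "az": 0, "grip": 0}, {"x": 0, "y": 0, "z": 0.3, "ax": 0, "ay": 0, "az": 0, "grip": 0}, {"x": 0, "y": 0, "z": 0.45, "ax": 0, "ay": 0, "az": 0, "grip": 0}, {"x": 0, "y": -0.1, "z": 0.57, "ax": 0, "ay": 0, "az": 0, "grip": 0}, {"x": -0.01, "y": -0.25, "z": 0.57, "ax": 0, "ay": 0, "az": 0, "grip": 0}, {"x": -0.02, "y": -0.4, "z": 0.57, "ax": 0, "ay": 0, "az": 0, "grip": 0}, {"x": -0.032, "y": -0.55, "z": 0.57, "ax": 0, "ay": 0, "az": 0, "grip": 0}, {"x": -0.032, "y": -0.662, "z": 0.57, "ax": 0, "ay": 0, "az": 0, "grip": 0}, {"x": -0.032, "y": -0.662, "z": 0.57, "ax": 0, "ay": 0, "az": 0, "grip": 0}, {"x": -0.032, "y": -0.662, "z": 0.57, "ax": 0, "ay": 0, "az": 0, "grip": 0}]}}

```text
time_s: 22.03
eef_pos: [436.7, -276.5, 163.6]
tool_rot: [0.712, 0.703, 0.0, 0.0]
contact_force: [0.2, 0.2, -2.0]
grip_width: 50.3
grasp_force: 63.3
```

```bash
python3 st.py; python3 pots.py | grep -E "pot_orange|pot_black|black lids"
```

```text
eef [ 436.7 -276.5  163.6] yang -0.013 z [ 0.001 -0.001 -1.   ] F [ 0.2  0.2 -2. ] w 50.3 gf 63.3 q [-0.78  0.26  1.71  0.    1.17 -0.77]
pot_orange s [([435.0, -281.0, 142.0], 0.68), ([805.0, -98.0, -2.0], 0.46), ([636.0, 112.0, 11.0], 0.35)]
pot_orange t [([440.0, -281.0, 140.0], 0.88), ([443.0, -16.0, -3.0], 0.42), ([440.0, -279.0, -4.0], 0.17)]
pot_black s [([438.0, -14.0, 0.0], 0.83)]
pot_black t [([442.0, -12.0, -2.0], 0.57), ([631.0, 80.0, -0.0], 0.25)]
black lids z60 [([727.3, -259.2], 328), ([737.7, 179.2], 513), ([714.2, -301.4], 410), ([599.0, 377.7], 714), ([622.4, -102.2], 595), ([438.1, -14.2], 692)]
```

{"name": "jog_arm", "arguments": {"targets": [{"x": 0.006, "y": 0.008, "z": -0.05, "ax": 0, "ay": 0, "az": 0, "grip": 0}, {"x": 0.006, "y": 0.008, "z": -0.1, "ax": 0, "ay": 0, "az": 0, "grip": 0}, {"x": 0.006, "y": 0.008, "z": -0.115, "ax": 0, "ay": 0, "az": 0, "grip": 0}, {"x": 0.006, "y": 0.008, "z": -0.13, "ax": 0, "ay": 0, "az": 0, "grip": 0}, {"x": 0.006, "y": 0.008, "z": -0.145, "ax": 0, "ay": 0, "az": 0, "grip": 0}, {"x": 0.006, "y": 0.008, "z": -0.16, "ax": 0, "ay": 0, "az": 0, "grip": 0}, {"x": 0.006, "y": 0.008, "z": -0.165, "ax": 0, "ay": 0, "az": 0, "grip": 0}, {"x": 0.006, "y": 0.008, "z": -0.165, "ax": 0, "ay": 0, "az": 0, "grip": 0}, {"x": 0.006, "y": 0.008, "z": -0.165, "ax": 0, "ay": 0, "az": 0, "grip": 0}, {"x": 0.006, "y": 0.008, "z": -0.165, "ax": 0, "ay": 0, "az": 0, "grip": 0}]}}

```text
time_s: 23.37
eef_pos: [438.4, -272.7, 126.2]
tool_rot: [0.71, 0.704, -0.0, 0.001]
contact_force: [-10.3, 10.2, 31.1]
grip_width: 51.0
grasp_force: 67.2
```

{"name": "jog_arm", "arguments": {"targets": [{"x": 0, "y": 0, "z": 0, "ax": 0, "ay": 0, "az": 0, "grip": 0}, {"x": 0, "y": 0, "z": 0, "ax": 0, "ay": 0, "az": 0, "grip": 0}, {"x": 0, "y": 0, "z": 0, "ax": 0, "ay": 0, "az": 0, "grip": 0}, {"x": 0, "y": 0, "z": 0, "ax": 0, "ay": 0, "az": 0, "grip": 0}, {"x": 0, "y": 0, "z": 0, "ax": 0, "ay": 0, "az": 0, "grip": 0}, {"x": 0, "y": 0, "z": 0, "ax": 0, "ay": 0, "az": 0, "grip": 0}, {"x": 0, "y": 0, "z": 0, "ax": 0, "ay": 0, "az": 0, "grip": 0}, {"x": 0, "y": 0, "z": 0, "ax": 0, "ay": 0, "az": 0, "grip": 0}, {"x": 0, "y": 0, "z": 0, "ax": 0, "ay": 0, "az": 0, "grip": 0}, {"x": 0, "y": 0, "z": 0, "ax": 0, "ay": 0, "az": 0, "grip": 0}]}}

```text
time_s: 24.2
eef_pos: [438.5, -272.7, 126.2]
tool_rot: [0.71, 0.704, -0.0, 0.001]
contact_force: [-9.7, 8.7, 30.4]
grip_width: 50.9
grasp_force: 67.2
```

{"name": "jog_arm", "arguments": {"targets": [{"x": 0, "y": 0, "z": 0, "ax": 0, "ay": 0, "az": 0, "grip": 0}, {"x": 0, "y": 0, "z": 0, "ax": 0, "ay": 0, "az": 0, "grip": 0}, {"x": 0, "y": 0, "z": 0, "ax": 0, "ay": 0, "az": 0, "grip": 0}, {"x": 0, "y": 0, "z": 0, "ax": 0, "ay": 0, "az": 0, "grip": 0}, {"x": 0, "y": 0, "z": 0, "ax": 0, "ay": 0, "az": 0, "grip": 0}, {"x": 0, "y": 0, "z": 0, "ax": 0, "ay": 0, "az": 0, "grip": 0}, {"x": 0, "y": 0, "z": 0, "ax": 0, "ay": 0, "az": 0, "grip": 0}, {"x": 0, "y": 0, "z": 0, "ax": 0, "ay": 0, "az": 0, "grip": 0}, {"x": 0, "y": 0, "z": 0.08, "ax": 0, "ay": 0, "az": 0, "grip": 0}, {"x": 0, "y": 0, "z": 0.2, "ax": 0, "ay": 0, "az": 0, "grip": 0}]}}

```text
time_s: 25.03
eef_pos: [437.4, -271.9, 171.1]
tool_rot: [0.711, 0.704, -0.0, -0.002]
contact_force: [-0.2, -0.6, -1.2]
grip_width: 50.9
grasp_force: 63.7
```

{"name": "jog_arm", "arguments": {"targets": [{"x": 0.1, "y": 0.12, "z": 0, "ax": 0, "ay": 0, "az": 0, "grip": 0}, {"x": 0.2, "y": 0.24, "z": 0, "ax": 0, "ay": 0, "az": 0, "grip": 0}, {"x": 0.3, "y": 0.37, "z": 0, "ax": 0, "ay": 0, "az": 0, "grip": 0}, {"x": 0.4, "y": 0.5, "z": 0, "ax": 0, "ay": 0, "az": 0, "grip": 0}, {"x": 0.5, "y": 0.62, "z": 0, "ax": 0, "ay": 0, "az": 0, "grip": 0}, {"x": 0.6, "y": 0.74, "z": 0, "ax": 0, "ay": 0, "az": 0, "grip": 0}, {"x": 0.7, "y": 0.87, "z": 0, "ax": 0, "ay": 0, "az": 0, "grip": 0}, {"x": 0.774, "y": 0.96, "z": 0, "ax": 0, "ay": 0, "az": 0, "grip": 0}, {"x": 0.774, "y": 0.96, "z": 0, "ax": 0, "ay": 0, "az": 0, "grip": 0}, {"x": 0.774, "y": 0.96, "z": 0, "ax": 0, "ay": 0, "az": 0, "grip": 0}]}}

```text
time_s: 25.87
eef_pos: [632.7, -31.4, 171.5]
tool_rot: [0.709, 0.705, -0.0, 0.0]
contact_force: [-0.9, 0.1, -1.2]
grip_width: 50.7
grasp_force: 63.8
```

```bash
python3 st.py; python3 pots.py | grep -E "pot_orange|pot_black|orange"
```

```text
eef [632.7 -31.4 171.5] yang -0.007 z [-0. -0. -1.] F [-0.9  0.1 -1.2] w 50.7 gf 63.8 q [-0.23  0.45  1.41 -0.    1.29 -0.22]
pot_orange s [([634.0, -36.0, 149.0], 0.9), ([632.0, -110.0, 12.0], 0.31)]
pot_orange t [([634.0, -39.0, 149.0], 0.61)]
pot_black s [([441.0, -15.0, -2.0], 0.65), ([443.0, -279.0, 2.0], 0.3)]
pot_black t [([444.0, 287.0, 3.0], 0.28)]
orange lids z60 []
orange disc z14 []
```

{"name": "jog_arm", "arguments": {"targets": [{"x": -0.004, "y": 0.003, "z": -0.14, "ax": 0, "ay": 0, "az": 0, "grip": 0}, {"x": -0.004, "y": 0.003, "z": -0.28, "ax": 0, "ay": 0, "az": 0, "grip": 0}, {"x": -0.004, "y": 0.003, "z": -0.42, "ax": 0, "ay": 0, "az": 0, "grip": 0}, {"x": -0.004, "y": 0.003, "z": -0.5, "ax": 0, "ay": 0, "az": 0, "grip": 0}, {"x": -0.004, "y": 0.003, "z": -0.525, "ax": 0, "ay": 0, "az": 0, "grip": 0}, {"x": -0.004, "y": 0.003, "z": -0.535, "ax": 0, "ay": 0, "az": 0, "grip": 0}, {"x": -0.004, "y": 0.003, "z": -0.545, "ax": 0, "ay": 0, "az": 0, "grip": 0}, {"x": -0.004, "y": 0.003, "z": -0.545, "ax": 0, "ay": 0, "az": 0, "grip": 0}, {"x": -0.004, "y": 0.003, "z": -0.545, "ax": 0, "ay": 0, "az": 0, "grip": 0}]}}

```text
time_s: 27.12
eef_pos: [632.2, -32.6, 37.0]
tool_rot: [0.711, 0.704, 0.001, 0.001]
contact_force: [-0.3, 0.3, -1.7]
grip_width: 50.8
grasp_force: 63.9
```

```bash
python3 st.py; python3 pots.py | grep -E "pot_orange"
```

```text
eef [632.2 -32.6  37. ] yang -0.01 z [ 0.003 -0.001 -1.   ] F [-0.3  0.3 -1.7] w 50.8 gf 63.9 q [-0.23  0.58  1.55  0.    1.01 -0.22]
pot_orange s [([630.0, -34.0, 14.0], 0.75)]
pot_orange t [([635.0, -38.0, 11.0], 0.38)]
```

{"name": "jog_arm", "arguments": {"targets": [{"x": 0, "y": 0, "z": -0.008, "ax": 0, "ay": 0, "az": 0, "grip": 0}, {"x": 0, "y": 0, "z": -0.01, "ax": 0, "ay": 0, "az": 0, "grip": 0}, {"x": 0, "y": 0, "z": -0.01, "ax": 0, "ay": 0, "az": 0, "grip": 1}, {"x": 0, "y": 0, "z": -0.01, "ax": 0, "ay": 0, "az": 0, "grip": 1}, {"x": 0, "y": 0, "z": -0.01, "ax": 0, "ay": 0, "az": 0, "grip": 1}, {"x": 0, "y": 0, "z": -0.01, "ax": 0, "ay": 0, "az": 0, "grip": 1}, {"x": 0, "y": 0, "z": 0.1, "ax": 0, "ay": 0, "az": 0, "grip": 1}, {"x": 0, "y": 0, "z": 0.26, "ax": 0, "ay": 0, "az": 0, "grip": 1}, {"x": 0, "y": 0, "z": 0.32, "ax": 0, "ay": 0, "az": 0, "grip": 1}, {"x": 0, "y": 0, "z": 0.32, "ax": 0, "ay": 0, "az": 0, "grip": 1}]}}

```text
time_s: 28.45
eef_pos: [634.0, -32.9, 120.2]
tool_rot: [0.711, 0.704, 0.002, 0.003]
contact_force: [1.4, -0.7, 0.0]
grip_width: 85.2
grasp_force: 0.0
```

{"name": "jog_arm", "arguments": {"targets": [{"x": 0, "y": 0.14, "z": 0, "ax": 0, "ay": 0, "az": 0, "grip": 1}, {"x": 0, "y": 0.28, "z": 0, "ax": 0, "ay": 0, "az": 0, "grip": 1}, {"x": 0, "y": 0.42, "z": 0, "ax": 0, "ay": 0, "az": 0, "grip": 1}, {"x": 0.008, "y": 0.574, "z": 0, "ax": 0, "ay": 0, "az": 0, "grip": 1}, {"x": 0.008, "y": 0.574, "z": 0, "ax": 0, "ay": 0, "az": 0, "grip": 1}, {"x": 0.008, "y": 0.574, "z": 0, "ax": 0, "ay": 0, "az": 0, "grip": 1}]}}

```text
time_s: 28.95
eef_pos: [632.0, 113.6, 114.0]
tool_rot: [0.709, 0.705, -0.001, -0.001]
contact_force: [0.3, -0.4, 0.6]
grip_width: 85.2
grasp_force: 0.0
```

```bash
python3 st.py; python3 - <<'E'
from h import *
t=robot.snapshot('top')
for k,z in(('orange',74),('blue',14)): print(k,[(atz(t,u,z)[:2].round(1).tolist(),b[4]) for u,b in blobs(t,*COL[k],mina=200,maxa=900)])
s=robot.snapshot('scene');print([np.round(a['point'],0).tolist() for n in('pot_blue','pot_orange') for a in robot.pinpoint(s,n)[:3]])
save(t,'afteror')
E
```

```text
eef [632.  113.6 114. ] yang -0.006 z [-0.002  0.    -1.   ] F [ 0.3 -0.4  0.6] w 85.2 gf 0.0 q [0.   0.51 1.45 0.   1.18 0.01]
orange [([630.9, -34.9], 589)]
blue [([650.5, 458.0], 225), ([633.9, 190.1], 572)]
[[632.0, 105.0, 12.0], [511.0, 97.0, 1.0], [564.0, 306.0, 2.0], [631.0, -33.0, 19.0]]
```

{"name": "jog_arm", "arguments": {"targets": [{"x": 0.008, "y": -0.008, "z": -0.12, "ax": 0, "ay": 0, "az": 0, "grip": 1}, {"x": 0.008, "y": -0.008, "z": -0.23, "ax": 0, "ay": 0, "az": 0, "grip": 1}, {"x": 0.008, "y": -0.008, "z": -0.312, "ax": 0, "ay": 0, "az": 0, "grip": 1}, {"x": 0.008, "y": -0.008, "z": -0.312, "ax": 0, "ay": 0, "az": 0, "grip": 1}, {"x": 0.008, "y": -0.008, "z": -0.312, "ax": 0, "ay": 0, "az": 0, "grip": 0}, {"x": 0.008, "y": -0.008, "z": -0.312, "ax": 0, "ay": 0, "az": 0, "grip": 0}, {"x": 0.008, "y": -0.008, "z": -0.312, "ax": 0, "ay": 0, "az": 0, "grip": 0}, {"x": 0.008, "y": -0.008, "z": -0.312, "ax": 0, "ay": 0, "az": 0, "grip": 0}, {"x": 0.008, "y": -0.008, "z": -0.312, "ax": 0, "ay": 0, "az": 0, "grip": 0}, {"x": 0.008, "y": -0.008, "z": -0.312, "ax": 0, "ay": 0, "az": 0, "grip": 0}]}}

```text
time_s: 29.98
eef_pos: [636.7, 109.0, 39.9]
tool_rot: [0.711, 0.704, 0.001, 0.002]
contact_force: [0.7, -1.0, 6.2]
grip_width: 51.1
grasp_force: 62.9
```

{"name": "jog_arm", "arguments": {"targets": [{"x": 0, "y": 0, "z": 0.15, "ax": 0, "ay": 0, "az": 0, "grip": 0}, {"x": 0, "y": 0, "z": 0.3, "ax": 0, "ay": 0, "az": 0, "grip": 0}, {"x": 0, "y": 0, "z": 0.45, "ax": 0, "ay": 0, "az": 0, "grip": 0}, {"x": -0.07, "y": -0.12, "z": 0.52, "ax": 0, "ay": 0, "az": 0, "grip": 0}, {"x": -0.14, "y": -0.26, "z": 0.54, "ax": 0, "ay": 0, "az": 0, "grip": 0}, {"x": -0.21, "y": -0.4, "z": 0.54, "ax": 0, "ay": 0, "az": 0, "grip": 0}, {"x": -0.28, "y": -0.54, "z": 0.54, "ax": 0, "ay": 0, "az": 0, "grip": 0}, {"x": -0.35, "y": -0.68, "z": 0.54, "ax": 0, "ay": 0, "az": 0, "grip": 0}, {"x": -0.42, "y": -0.82, "z": 0.54, "ax": 0, "ay": 0, "az": 0, "grip": 0}, {"x": -0.49, "y": -0.96, "z": 0.54, "ax": 0, "ay": 0, "az": 0, "grip": 0}]}}

```text
time_s: 30.82
eef_pos: [511.4, -131.9, 173.1]
tool_rot: [0.71, 0.704, 0.0, 0.0]
contact_force: [0.4, -0.7, -1.0]
grip_width: 50.7
grasp_force: 63.2
```

{"name": "jog_arm", "arguments": {"targets": [{"x": -0.07, "y": -0.14, "z": 0, "ax": 0, "ay": 0, "az": 0, "grip": 0}, {"x": -0.14, "y": -0.28, "z": 0, "ax": 0, "ay": 0, "az": 0, "grip": 0}, {"x": -0.21, "y": -0.42, "z": 0, "ax": 0, "ay": 0, "az": 0, "grip": 0}, {"x": -0.28, "y": -0.56, "z": 0, "ax": 0, "ay": 0, "az": 0, "grip": 0}, {"x": -0.29, "y": -0.58, "z": 0, "ax": 0, "ay": 0, "az": 0, "grip": 0}, {"x": -0.29, "y": -0.58, "z": 0, "ax": 0, "ay": 0, "az": 0, "grip": 0}, {"x": -0.29, "y": -0.58, "z": 0, "ax": 0, "ay": 0, "az": 0, "grip": 0}]}}

```text
time_s: 31.4
eef_pos: [439.9, -275.5, 172.7]
tool_rot: [0.711, 0.703, 0.0, -0.0]
contact_force: [-0.1, 0.3, -0.7]
grip_width: 50.8
grasp_force: 63.3
```

```bash
python3 st.py; python3 pots.py | grep -E "pot_"; python3 - <<'E'
from h import *
s=robot.snapshot('scene');t=robot.snapshot('top')
print([np.round(a['point'],1).tolist()+[a['confidence']] for p in(s,t) for n in('pot_blue',) for a in robot.pinpoint(p,n)[:5]])
E
```

```text
eef [ 439.9 -275.5  172.7] yang -0.011 z [ 0.     0.001 -1.   ] F [-0.1  0.3 -0.7] w 50.8 gf 63.3 q [-0.78  0.25  1.7   0.    1.2  -0.76]
pot_yellow s [([444.0, 286.0, -4.0], 0.87), ([633.0, 78.0, 4.0], 0.6)]
pot_yellow t [([446.0, 292.0, 0.0], 0.72)]
pot_orange s [([632.0, -35.0, 14.0], 0.8), ([632.0, 114.0, 10.0], 0.55)]
pot_orange t [([634.0, -37.0, 14.0], 0.91), ([438.0, -279.0, 112.0], 0.49)]
pot_blue s [([567.0, 300.0, 0.0], 0.88), ([694.0, 294.0, 2.0], 0.8), ([514.0, 97.0, 1.0], 0.69)]
pot_blue t [([509.0, 95.0, 3.0], 0.94), ([442.0, -273.0, 147.0], 0.93), ([566.0, 303.0, 1.0], 0.65)]
pot_black s [([440.0, -14.0, 0.0], 0.65)]
pot_black t [([442.0, -16.0, -1.0], 0.85), ([635.0, 191.0, 14.0], 0.43)]
[[513.6, 95.2, 1.6, 0.92], [692.3, 298.9, 1.4, 0.92], [565.0, 304.6, 3.2, 0.87], [441.6, -275.1, 140.8, 0.79], [566.8, 303.1, -0.8, 0.93], [441.7, -275.5, 146.8, 0.91], [506.6, 98.1, 1.1, 0.91], [692.9, 293.2, -2.3, 0.67], [617.1, 403.9, 1.9, 0.23]]
```

{"name": "jog_arm", "arguments": {"targets": [{"x": -0.008, "y": -0.014, "z": -0.06, "ax": 0, "ay": 0, "az": 0, "grip": 0}, {"x": -0.008, "y": -0.014, "z": -0.11, "ax": 0, "ay": 0, "az": 0, "grip": 0}, {"x": -0.008, "y": -0.014, "z": -0.13, "ax": 0, "ay": 0, "az": 0, "grip": 0}, {"x": -0.008, "y": -0.014, "z": -0.15, "ax": 0, "ay": 0, "az": 0, "grip": 0}, {"x": -0.008, "y": -0.014, "z": -0.165, "ax": 0, "ay": 0, "az": 0, "grip": 0}, {"x": -0.008, "y": -0.014, "z": -0.18, "ax": 0, "ay": 0, "az": 0, "grip": 0}, {"x": -0.008, "y": -0.014, "z": -0.187, "ax": 0, "ay": 0, "az": 0, "grip": 0}, {"x": -0.008, "y": -0.014, "z": -0.187, "ax": 0, "ay": 0, "az": 0, "grip": 0}, {"x": -0.008, "y": -0.014, "z": -0.187, "ax": 0, "ay": 0, "az": 0, "grip": 0}, {"x": -0.008, "y": -0.014, "z": -0.187, "ax": 0, "ay": 0, "az": 0, "grip": 0}]}}

```text
time_s: 32.93
eef_pos: [437.7, -279.2, 129.7]
tool_rot: [0.71, 0.704, -0.0, 0.001]
contact_force: [-9.7, 7.0, 27.6]
grip_width: 50.8
grasp_force: 66.5
```

{"name": "jog_arm", "arguments": {"targets": [{"x": 0, "y": 0, "z": 0, "ax": 0, "ay": 0, "az": 0, "grip": 0}, {"x": 0, "y": 0, "z": 0, "ax": 0, "ay": 0, "az": 0, "grip": 0}, {"x": 0, "y": 0, "z": 0, "ax": 0, "ay": 0, "az": 0, "grip": 0}, {"x": 0, "y": 0, "z": 0, "ax": 0, "ay": 0, "az": 0, "grip": 0}, {"x": 0, "y": 0, "z": 0, "ax": 0, "ay": 0, "az": 0, "grip": 0}, {"x": 0, "y": 0, "z": 0, "ax": 0, "ay": 0, "az": 0, "grip": 0}, {"x": 0, "y": 0, "z": 0, "ax": 0, "ay": 0, "az": 0, "grip": 0}, {"x": 0, "y": 0, "z": 0, "ax": 0, "ay": 0, "az": 0, "grip": 0}, {"x": 0, "y": 0, "z": 0, "ax": 0, "ay": 0, "az": 0, "grip": 0}, {"x": 0, "y": 0, "z": 0, "ax": 0, "ay": 0, "az": 0, "grip": 0}]}}

```text
time_s: 33.77
eef_pos: [437.7, -279.2, 129.7]
tool_rot: [0.71, 0.704, -0.0, 0.001]
contact_force: [-9.6, 6.8, 27.2]
grip_width: 50.6
grasp_force: 66.5
```

{"name": "jog_arm", "arguments": {"targets": [{"x": 0, "y": 0, "z": 0, "ax": 0, "ay": 0, "az": 0, "grip": 0}, {"x": 0, "y": 0, "z": 0, "ax": 0, "ay": 0, "az": 0, "grip": 0}, {"x": 0, "y": 0, "z": 0, "ax": 0, "ay": 0, "az": 0, "grip": 0}, {"x": 0, "y": 0, "z": 0, "ax": 0, "ay": 0, "az": 0, "grip": 0}, {"x": 0, "y": 0, "z": 0, "ax": 0, "ay": 0, "az": 0, "grip": 0}, {"x": 0, "y": 0, "z": 0, "ax": 0, "ay": 0, "az": 0, "grip": 0}, {"x": 0, "y": 0, "z": 0, "ax": 0, "ay": 0, "az": 0, "grip": 0}, {"x": 0, "y": 0, "z": 0, "ax": 0, "ay": 0, "az": 0, "grip": 0}, {"x": 0, "y": 0, "z": 0.08, "ax": 0, "ay": 0, "az": 0, "grip": 0}, {"x": 0, "y": 0, "z": 0.2, "ax": 0, "ay": 0, "az": 0, "grip": 0}]}}

```text
time_s: 34.6
eef_pos: [437.0, -278.2, 175.0]
tool_rot: [0.711, 0.704, 0.0, -0.002]
contact_force: [-0.5, 0.4, -0.9]
grip_width: 50.9
grasp_force: 63.4
```

{"name": "jog_arm", "arguments": {"targets": [{"x": 0.05, "y": 0.12, "z": 0, "ax": 0, "ay": 0, "az": 0, "grip": 0}, {"x": 0.1, "y": 0.24, "z": 0, "ax": 0, "ay": 0, "az": 0, "grip": 0}, {"x": 0.15, "y": 0.36, "z": 0, "ax": 0, "ay": 0, "az": 0, "grip": 0}, {"x": 0.2, "y": 0.48, "z": 0, "ax": 0, "ay": 0, "az": 0, "grip": 0}, {"x": 0.25, "y": 0.6, "z": 0, "ax": 0, "ay": 0, "az": 0, "grip": 0}, {"x": 0.3, "y": 0.72, "z": 0, "ax": 0, "ay": 0, "az": 0, "grip": 0}, {"x": 0.35, "y": 0.84, "z": 0, "ax": 0, "ay": 0, "az": 0, "grip": 0}, {"x": 0.4, "y": 0.96, "z": 0, "ax": 0, "ay": 0, "az": 0, "grip": 0}, {"x": 0.4, "y": 0.96, "z": 0, "ax": 0, "ay": 0, "az": 0, "grip": 0}]}}

```text
time_s: 35.35
eef_pos: [539.9, -34.2, 176.3]
tool_rot: [0.709, 0.705, 0.002, 0.0]
contact_force: [-0.1, -0.1, -1.3]
grip_width: 50.5
grasp_force: 63.4
```

{"name": "jog_arm", "arguments": {"targets": [{"x": 0.05, "y": 0.12, "z": 0, "ax": 0, "ay": 0, "az": 0, "grip": 0}, {"x": 0.1, "y": 0.24, "z": 0, "ax": 0, "ay": 0, "az": 0, "grip": 0}, {"x": 0.15, "y": 0.36, "z": 0, "ax": 0, "ay": 0, "az": 0, "grip": 0}, {"x": 0.2, "y": 0.48, "z": 0, "ax": 0, "ay": 0, "az": 0, "grip": 0}, {"x": 0.25, "y": 0.6, "z": 0, "ax": 0, "ay": 0, "az": 0, "grip": 0}, {"x": 0.3, "y": 0.72, "z": 0, "ax": 0, "ay": 0, "az": 0, "grip": 0}, {"x": 0.35, "y": 0.84, "z": 0, "ax": 0, "ay": 0, "az": 0, "grip": 0}, {"x": 0.383, "y": 0.913, "z": 0, "ax": 0, "ay": 0, "az": 0, "grip": 0}, {"x": 0.383, "y": 0.913, "z": 0, "ax": 0, "ay": 0, "az": 0, "grip": 0}, {"x": 0.383, "y": 0.913, "z": 0, "ax": 0, "ay": 0, "az": 0, "grip": 0}]}}

```text
time_s: 36.18
eef_pos: [634.0, 189.8, 175.5]
tool_rot: [0.71, 0.704, -0.0, 0.0]
contact_force: [-0.2, -0.9, -0.7]
grip_width: 50.8
grasp_force: 63.4
```

```bash
python3 st.py; python3 - <<'E'
from h import *
s=robot.snapshot('scene');t=robot.snapshot('top')
print([(np.round(a['point'],1).tolist(),a['confidence']) for p in(s,t) for n in('pot_blue',) for a in robot.pinpoint(p,n)[:5] if a['point'][2]>60])
print('disc',[(atz(t,u,14)[:2].round(1).tolist(),b[4]) for u,b in blobs(t,*COL['yellow'],mina=200,maxa=900)])
E
```

```text
eef [634.  189.8 175.5] yang -0.008 z [-0. -0. -1.] F [-0.2 -0.9 -0.7] w 50.8 gf 63.4 q [ 0.12  0.5   1.32 -0.    1.32  0.13]
[([635.0, 190.1, 145.3], 0.67)]
disc [([799.2, 42.2], 463), ([633.4, 114.6], 563)]
```

{"name": "jog_arm", "arguments": {"targets": [{"x": -0.004, "y": 0, "z": -0.14, "ax": 0, "ay": 0, "az": 0, "grip": 0}, {"x": -0.004, "y": 0, "z": -0.28, "ax": 0, "ay": 0, "az": 0, "grip": 0}, {"x": -0.004, "y": 0, "z": -0.42, "ax": 0, "ay": 0, "az": 0, "grip": 0}, {"x": -0.004, "y": 0, "z": -0.5, "ax": 0, "ay": 0, "az": 0, "grip": 0}, {"x": -0.004, "y": 0, "z": -0.53, "ax": 0, "ay": 0, "az": 0, "grip": 0}, {"x": -0.004, "y": 0, "z": -0.545, "ax": 0, "ay": 0, "az": 0, "grip": 0}, {"x": -0.004, "y": 0, "z": -0.555, "ax": 0, "ay": 0, "az": 0, "grip": 0}, {"x": -0.004, "y": 0, "z": -0.555, "ax": 0, "ay": 0, "az": 0, "grip": 0}, {"x": -0.004, "y": 0, "z": -0.555, "ax": 0, "ay": 0, "az": 0, "grip": 0}]}}

```text
time_s: 37.13
eef_pos: [633.4, 188.2, 39.9]
tool_rot: [0.711, 0.703, 0.001, 0.001]
contact_force: [-3.1, -1.4, 5.8]
grip_width: 50.8
grasp_force: 63.7
```

```bash
python3 st.py
```

```text
eef [633.4 188.2  39.9] yang -0.011 z [ 0.002  0.    -1.   ] F [-3.1 -1.4  5.8] w 50.8 gf 63.7 q [ 0.12  0.62  1.47 -0.    1.05  0.13]
```

{"name": "jog_arm", "arguments": {"targets": [{"x": 0, "y": 0, "z": 0, "ax": 0, "ay": 0, "az": 0, "grip": 1}, {"x": 0, "y": 0, "z": 0, "ax": 0, "ay": 0, "az": 0, "grip": 1}, {"x": 0, "y": 0, "z": 0, "ax": 0, "ay": 0, "az": 0, "grip": 1}, {"x": 0, "y": 0, "z": 0, "ax": 0, "ay": 0, "az": 0, "grip": 1}, {"x": 0, "y": 0, "z": 0.1, "ax": 0, "ay": 0, "az": 0, "grip": 1}, {"x": 0, "y": 0, "z": 0.25, "ax": 0, "ay": 0, "az": 0, "grip": 1}, {"x": 0, "y": 0, "z": 0.38, "ax": 0, "ay": 0, "az": 0, "grip": 1}, {"x": -0.13, "y": 0.06, "z": 0.38, "ax": 0, "ay": 0, "az": 0, "grip": 1}, {"x": -0.26, "y": 0.13, "z": 0.38, "ax": 0, "ay": 0, "az": 0, "grip": 1}, {"x": -0.4, "y": 0.2, "z": 0.38, "ax": 0, "ay": 0, "az": 0, "grip": 1}]}}

```text
time_s: 37.97
eef_pos: [532.9, 239.0, 132.8]
tool_rot: [0.711, 0.703, 0.001, 0.001]
contact_force: [-0.8, -0.5, -0.7]
grip_width: 85.5
grasp_force: 0.0
```

{"name": "jog_arm", "arguments": {"targets": [{"x": -0.13, "y": 0.06, "z": 0, "ax": 0, "ay": 0, "az": 0, "grip": 1}, {"x": -0.26, "y": 0.13, "z": 0, "ax": 0, "ay": 0, "az": 0, "grip": 1}, {"x": -0.362, "y": 0.186, "z": 0, "ax": 0, "ay": 0, "az": 0, "grip": 1}, {"x": -0.362, "y": 0.186, "z": 0, "ax": 0, "ay": 0, "az": 0, "grip": 1}, {"x": -0.362, "y": 0.186, "z": 0, "ax": 0, "ay": 0, "az": 0, "grip": 1}]}}

```text
time_s: 38.38
eef_pos: [441.2, 286.3, 132.5]
tool_rot: [0.71, 0.705, 0.0, 0.0]
contact_force: [0.1, -0.4, 0.6]
grip_width: 85.6
grasp_force: 0.0
```

```bash
python3 st.py; python3 - <<'E'
from h import *
s=robot.snapshot('scene');t=robot.snapshot('top')
print([(n,np.round(a['point'],1).tolist(),a['confidence']) for p in(s,t) for n in('pot_yellow','pot_black') for a in robot.pinpoint(p,n)[:2] ])
for k,z in(('orange',74),('blue',74)): print(k,[(atz(t,u,z)[:2].round(1).tolist(),b[4]) for u,b in blobs(t,*COL[k],mina=200,maxa=900)])
E
```

```text
eef [441.2 286.3 132.5] yang -0.007 z [ 0.001  0.    -1.   ] F [ 0.1 -0.4  0.6] w 85.6 gf 0.0 q [ 0.36  0.3   1.73 -0.    1.11  0.37]
[('pot_black', [442.2, -11.7, -0.3], 0.93), ('pot_yellow', [443.7, 290.3, 3.5], 0.88), ('pot_yellow', [633.6, 42.3, 15.4], 0.61), ('pot_black', [439.0, -15.8, 0.3], 0.68)]
orange [([630.9, -35.1], 586)]
blue [([638.5, 436.6], 224), ([632.6, 190.5], 583)]
```

{"name": "jog_arm", "arguments": {"targets": [{"x": 0.006, "y": 0, "z": -0.14, "ax": 0, "ay": 0, "az": 0, "grip": 1}, {"x": 0.006, "y": 0, "z": -0.26, "ax": 0, "ay": 0, "az": 0, "grip": 1}, {"x": 0.006, "y": 0, "z": -0.38, "ax": 0, "ay": 0, "az": 0, "grip": 1}, {"x": 0.006, "y": 0, "z": -0.43, "ax": 0, "ay": 0, "az": 0, "grip": 1}, {"x": 0.006, "y": 0, "z": -0.43, "ax": 0, "ay": 0, "az": 0, "grip": 0}, {"x": 0.006, "y": 0, "z": -0.43, "ax": 0, "ay": 0, "az": 0, "grip": 0}, {"x": 0.006, "y": 0, "z": -0.43, "ax": 0, "ay": 0, "az": 0, "grip": 0}, {"x": 0.006, "y": 0, "z": -0.43, "ax": 0, "ay": 0, "az": 0, "grip": 0}, {"x": 0.006, "y": 0, "z": -0.43, "ax": 0, "ay": 0, "az": 0, "grip": 0}, {"x": 0.006, "y": 0, "z": -0.43, "ax": 0, "ay": 0, "az": 0, "grip": 0}]}}

```text
time_s: 39.52
eef_pos: [444.7, 285.8, 25.8]
tool_rot: [0.711, 0.704, 0.001, 0.001]
contact_force: [0.3, 0.0, 2.3]
grip_width: 50.9
grasp_force: 62.4
```

```bash
python3 st.py
```

```text
eef [444.7 285.8  25.8] yang -0.01 z [ 0.002  0.001 -1.   ] F [0.3 0.  2.3] w 50.9 gf 62.4 q [ 0.36  0.45  1.83 -0.    0.86  0.37]
```

{"name": "jog_arm", "arguments": {"targets": [{"x": 0, "y": 0, "z": 0.15, "ax": 0, "ay": 0, "az": 0, "grip": 0}, {"x": 0, "y": 0, "z": 0.3, "ax": 0, "ay": 0, "az": 0, "grip": 0}, {"x": 0.05, "y": -0.05, "z": 0.44, "ax": 0, "ay": 0, "az": 0, "grip": 0}, {"x": 0.15, "y": -0.14, "z": 0.5, "ax": 0, "ay": 0, "az": 0, "grip": 0}, {"x": 0.27, "y": -0.25, "z": 0.5, "ax": 0, "ay": 0, "az": 0, "grip": 0}, {"x": 0.39, "y": -0.36, "z": 0.5, "ax": 0, "ay": 0, "az": 0, "grip": 0}, {"x": 0.51, "y": -0.47, "z": 0.5, "ax": 0, "ay": 0, "az": 0, "grip": 0}, {"x": 0.63, "y": -0.58, "z": 0.5, "ax": 0, "ay": 0, "az": 0, "grip": 0}, {"x": 0.75, "y": -0.685, "z": 0.5, "ax": 0, "ay": 0, "az": 0, "grip": 0}, {"x": 0.753, "y": -0.685, "z": 0.5, "ax": 0, "ay": 0, "az": 0, "grip": 0}]}}

```text
time_s: 40.35
eef_pos: [637.4, 108.2, 149.7]
tool_rot: [0.712, 0.702, 0.001, 0.003]
contact_force: [0.9, 0.2, -2.0]
grip_width: 50.8
grasp_force: 63.4
```

{"name": "jog_arm", "arguments": {"targets": [{"x": 0, "y": 0, "z": 0, "ax": 0, "ay": 0, "az": 0, "grip": 0}, {"x": 0, "y": 0, "z": -0.1, "ax": 0, "ay": 0, "az": 0, "grip": 0}, {"x": 0, "y": 0, "z": -0.2, "ax": 0, "ay": 0, "az": 0, "grip": 0}, {"x": 0, "y": 0, "z": -0.2, "ax": 0, "ay": 0, "az": 0, "grip": 0}, {"x": 0, "y": 0, "z": -0.2, "ax": 0, "ay": 0, "az": 0, "grip": 0}]}}

```text
time_s: 40.77
eef_pos: [629.8, 115.3, 98.5]
tool_rot: [0.71, 0.704, -0.001, -0.002]
contact_force: [0.3, -0.2, -1.5]
grip_width: 50.7
grasp_force: 63.5
```

```bash
python3 st.py; python3 - <<'E'
from h import *
s=robot.snapshot('scene');t=robot.snapshot('top')
print([(n,np.round(a['point'],1).tolist(),a['confidence']) for p in(s,t) for n in('pot_yellow',) for a in robot.pinpoint(p,n)[:2] ])
E
```

```text
eef [629.8 115.3  98.5] yang -0.009 z [-0.004  0.    -1.   ] F [ 0.3 -0.2 -1.5] w 50.7 gf 63.5 q [0.01 0.53 1.47 0.   1.15 0.02]
[('pot_yellow', [629.9, 116.1, 70.3], 0.58), ('pot_yellow', [628.8, 117.7, 78.5], 0.54)]
```

{"name": "jog_arm", "arguments": {"targets": [{"x": 0.012, "y": -0.006, "z": -0.1, "ax": 0, "ay": 0, "az": 0, "grip": 0}, {"x": 0.012, "y": -0.006, "z": -0.19, "ax": 0, "ay": 0, "az": 0, "grip": 0}, {"x": 0.012, "y": -0.006, "z": -0.225, "ax": 0, "ay": 0, "az": 0, "grip": 0}, {"x": 0.012, "y": -0.006, "z": -0.245, "ax": 0, "ay": 0, "az": 0, "grip": 0}, {"x": 0.012, "y": -0.006, "z": -0.258, "ax": 0, "ay": 0, "az": 0, "grip": 0}, {"x": 0.012, "y": -0.006, "z": -0.258, "ax": 0, "ay": 0, "az": 0, "grip": 0}, {"x": 0.012, "y": -0.006, "z": -0.258, "ax": 0, "ay": 0, "az": 0, "grip": 0}]}}

```text
time_s: 41.55
eef_pos: [636.2, 112.9, 36.8]
tool_rot: [0.711, 0.704, 0.001, 0.001]
contact_force: [-0.7, -0.9, 4.4]
grip_width: 51.0
grasp_force: 63.7
```

```bash
python3 st.py
```

```text
eef [636.2 112.9  36.8] yang -0.01 z [ 0.003  0.    -1.   ] F [-0.7 -0.9  4.4] w 51.0 gf 63.7 q [0.   0.6  1.51 0.   1.02 0.01]
```

Seated. I'll release it and go to the black pot at (440,-14).

{"name": "jog_arm", "arguments": {"targets": [{"x": 0, "y": 0, "z": 0, "ax": 0, "ay": 0, "az": 0, "grip": 1}, {"x": 0, "y": 0, "z": 0, "ax": 0, "ay": 0, "az": 0, "grip": 1}, {"x": 0, "y": 0, "z": 0, "ax": 0, "ay": 0, "az": 0, "grip": 1}, {"x": 0, "y": 0, "z": 0, "ax": 0, "ay": 0, "az": 0, "grip": 1}, {"x": 0, "y": 0, "z": 0.1, "ax": 0, "ay": 0, "az": 0, "grip": 1}, {"x": 0, "y": 0, "z": 0.25, "ax": 0, "ay": 0, "az": 0, "grip": 1}, {"x": 0, "y": 0, "z": 0.4, "ax": 0, "ay": 0, "az": 0, "grip": 1}, {"x": -0.13, "y": -0.08, "z": 0.4, "ax": 0, "ay": 0, "az": 0, "grip": 1}, {"x": -0.26, "y": -0.17, "z": 0.4, "ax": 0, "ay": 0, "az": 0, "grip": 1}, {"x": -0.39, "y": -0.26, "z": 0.4, "ax": 0, "ay": 0, "az": 0, "grip": 1}]}}

```text
time_s: 42.38
eef_pos: [537.1, 47.4, 136.0]
tool_rot: [0.71, 0.704, 0.001, 0.001]
contact_force: [-0.5, -0.3, -0.7]
grip_width: 85.7
grasp_force: 0.0
```

```bash
python3 st.py; python3 - <<'E'
from h import *
s=robot.snapshot('scene');t=robot.snapshot('top')
print([(n,np.round(a['point'],1).tolist(),a['confidence']) for p in(s,t) for n in('pot_black','pot_yellow','pot_orange') for a in robot.pinpoint(p,n)[:2] ])
for k,z in(('yellow',74),('orange',74),('blue',74),('black',60)): print(k,[(atz(t,u,z)[:2].round(1).tolist(),b[4]) for u,b in blobs(t,*COL[k],mina=200,maxa=900)])
E
```

```text
eef [537.1  47.4 136. ] yang -0.008 z [ 0.002 -0.    -1.   ] F [-0.5 -0.3 -0.7] w 85.7 gf 0.0 q [-0.12  0.32  1.7  -0.    1.12 -0.11]
[('pot_black', [443.1, -14.2, 1.3], 0.81), ('pot_yellow', [635.5, 115.6, 11.1], 0.85), ('pot_orange', [628.5, -36.2, 15.8], 0.82), ('pot_orange', [440.9, -280.7, 0.6], 0.61), ('pot_black', [442.3, -12.5, -1.0], 0.87), ('pot_black', [630.1, -114.0, 16.1], 0.68), ('pot_yellow', [639.6, 115.9, 12.6], 0.55)]
yellow [([779.1, 43.5], 458)]
orange []
blue [([638.5, 436.6], 224), ([632.6, 190.3], 585)]
black [([725.4, -260.4], 296), ([741.4, 180.9], 329), ([714.2, -301.2], 404), ([604.2, 377.2], 490), ([622.3, -105.8], 499), ([432.4, -222.3], 773), ([336.3, -517.9], 241)]
```

{"name": "jog_arm", "arguments": {"targets": [{"x": -0.13, "y": -0.08, "z": 0, "ax": 0, "ay": 0, "az": 0, "grip": 1}, {"x": -0.26, "y": -0.16, "z": 0, "ax": 0, "ay": 0, "az": 0, "grip": 1}, {"x": -0.382, "y": -0.244, "z": 0, "ax": 0, "ay": 0, "az": 0, "grip": 1}, {"x": -0.382, "y": -0.244, "z": 0, "ax": 0, "ay": 0, "az": 0, "grip": 1}, {"x": -0.382, "y": -0.244, "z": -0.1, "ax": 0, "ay": 0, "az": 0, "grip": 1}, {"x": -0.382, "y": -0.244, "z": -0.15, "ax": 0, "ay": 0, "az": 0, "grip": 1}, {"x": -0.382, "y": -0.244, "z": -0.15, "ax": 0, "ay": 0, "az": 0, "grip": 1}, {"x": -0.382, "y": -0.244, "z": -0.15, "ax": 0, "ay": 0, "az": 0, "grip": 1}]}}

```text
time_s: 43.45
eef_pos: [442.5, -12.9, 97.3]
tool_rot: [0.71, 0.704, -0.0, -0.001]
contact_force: [0.5, 1.8, -0.4]
grip_width: 85.4
grasp_force: 0.0
```

```bash
python3 st.py; python3 - <<'E'
from h import *
s=robot.snapshot('scene');t=robot.snapshot('top')
print([(n,np.round(a['point'],1).tolist(),a['confidence']) for p in(s,t) for n in('pot_black',) for a in robot.pinpoint(p,n)[:2] ])
cv2.imwrite('pics/blk.png',cv2.resize(s['color'][150:310,190:400],None,fx=3.6,fy=3.6)[:,:,::-1])
E
```

```text
eef [442.5 -12.9  97.3] yang -0.009 z [-0.001  0.    -1.   ] F [ 0.5  1.8 -0.4] w 85.4 gf 0.0 q [-0.28  0.21  1.96  0.    0.96 -0.27]
[('pot_black', [438.3, -12.3, 2.0], 0.83), ('pot_black', [633.6, 113.6, 10.9], 0.55)]
```

View pics/blk.png

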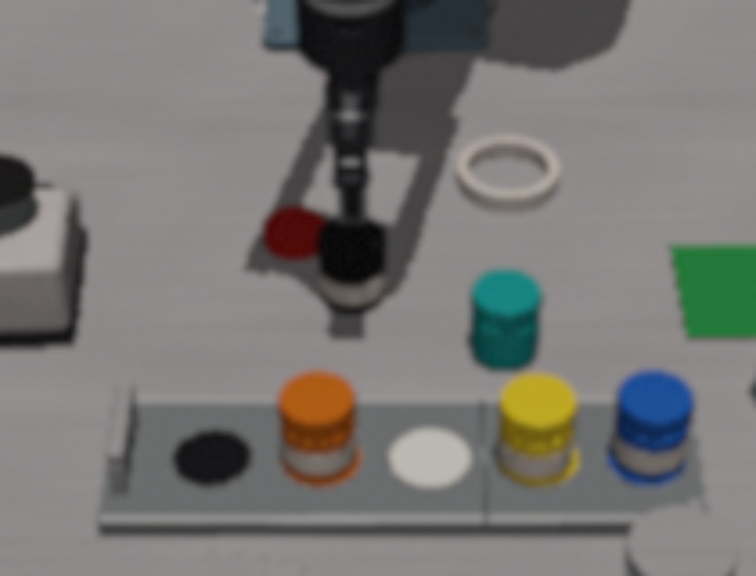

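The crop shows orange (318,430), yellow (538,430) and blue (655,425) on their own discs. The gripper is right above the black pot at (352,250).

{"name": "jog_arm", "arguments": {"targets": [{"x": -0.004, "y": -0.002, "z": -0.12, "ax": 0, "ay": 0, "az": 0, "grip": 1}, {"x": -0.004, "y": -0.002, "z": -0.23, "ax": 0, "ay": 0, "az": 0, "grip": 1}, {"x": -0.004, "y": -0.002, "z": -0.305, "ax": 0, "ay": 0, "az": 0, "grip": 1}, {"x": -0.004, "y": -0.002, "z": -0.305, "ax": 0, "ay": 0, "az": 0, "grip": 1}, {"x": -0.004, "y": -0.002, "z": -0.305, "ax": 0, "ay": 0, "az": 0, "grip": 0}, {"x": -0.004, "y": -0.002, "z": -0.305, "ax": 0, "ay": 0, "az": 0, "grip": 0}, {"x": -0.004, "y": -0.002, "z": -0.305, "ax": 0, "ay": 0, "az": 0, "grip": 0}, {"x": -0.004, "y": -0.002, "z": -0.305, "ax": 0, "ay": 0, "az": 0, "grip": 0}, {"x": -0.004, "y": -0.002, "z": -0.305, "ax": 0, "ay": 0, "az": 0, "grip": 0}, {"x": -0.004, "y": -0.002, "z": -0.305, "ax": 0, "ay": 0, "az": 0, "grip": 0}]}}

```text
time_s: 44.48
eef_pos: [442.5, -14.1, 23.1]
tool_rot: [0.711, 0.704, 0.001, 0.002]
contact_force: [-0.5, 0.8, 6.1]
grip_width: 50.9
grasp_force: 61.8
```

{"name": "jog_arm", "arguments": {"targets": [{"x": 0, "y": 0, "z": 0.15, "ax": 0, "ay": 0, "az": 0, "grip": 0}, {"x": 0, "y": 0, "z": 0.3, "ax": 0, "ay": 0, "az": 0, "grip": 0}, {"x": 0, "y": 0, "z": 0.45, "ax": 0, "ay": 0, "az": 0, "grip": 0}, {"x": 0, "y": -0.1, "z": 0.57, "ax": 0, "ay": 0, "az": 0, "grip": 0}, {"x": 0, "y": -0.25, "z": 0.57, "ax": 0, "ay": 0, "az": 0, "grip": 0}, {"x": 0, "y": -0.4, "z": 0.57, "ax": 0, "ay": 0, "az": 0, "grip": 0}, {"x": 0, "y": -0.55, "z": 0.57, "ax": 0, "ay": 0, "az": 0, "grip": 0}, {"x": 0, "y": -0.7, "z": 0.57, "ax": 0, "ay": 0, "az": 0, "grip": 0}, {"x": 0, "y": -0.85, "z": 0.57, "ax": 0, "ay": 0, "az": 0, "grip": 0}, {"x": 0, "y": -1, "z": 0.57, "ax": 0, "ay": 0, "az": 0, "grip": 0}]}}

```text
time_s: 45.32
eef_pos: [440.8, -265.6, 165.0]
tool_rot: [0.711, 0.704, 0.0, 0.001]
contact_force: [1.8, 0.4, -1.8]
grip_width: 50.6
grasp_force: 63.1
```

{"name": "jog_arm", "arguments": {"targets": [{"x": 0, "y": -0.06, "z": 0, "ax": 0, "ay": 0, "az": 0, "grip": 0}, {"x": 0, "y": -0.06, "z": 0, "ax": 0, "ay": 0, "az": 0, "grip": 0}, {"x": 0, "y": -0.06, "z": 0, "ax": 0, "ay": 0, "az": 0, "grip": 0}, {"x": 0, "y": -0.06, "z": 0, "ax": 0, "ay": 0, "az": 0, "grip": 0}]}}

```text
time_s: 45.65
eef_pos: [440.8, -277.5, 164.0]
tool_rot: [0.711, 0.704, 0.0, -0.0]
contact_force: [-0.1, 0.7, -1.6]
grip_width: 50.9
grasp_force: 63.1
```

```bash
python3 st.py; python3 - <<'E'
from h import *
s=robot.snapshot('scene');t=robot.snapshot('top')
print([(n,np.round(a['point'],1).tolist(),a['confidence']) for p in(s,t) for n in('pot_black','platform_top') for a in robot.pinpoint(p,n)[:2] ])
E
```

```text
eef [ 440.8 -277.5  164. ] yang -0.01 z [-0.     0.001 -1.   ] F [-0.1  0.7 -1.6] w 50.9 gf 63.1 q [-0.78  0.26  1.7   0.    1.18 -0.77]
[('pot_black', [440.0, -275.0, 138.8], 0.67), ('platform_top', [437.4, -278.0, 117.5], 0.85), ('platform_top', [634.3, 79.6, -1.2], 0.56), ('pot_black', [439.7, -280.0, 137.6], 0.83), ('platform_top', [440.3, -280.8, 115.8], 0.88)]
```

{"name": "jog_arm", "arguments": {"targets": [{"x": -0.006, "y": 0, "z": -0.05, "ax": 0, "ay": 0, "az": 0, "grip": 0}, {"x": -0.006, "y": 0, "z": -0.1, "ax": 0, "ay": 0, "az": 0, "grip": 0}, {"x": -0.006, "y": 0, "z": -0.115, "ax": 0, "ay": 0, "az": 0, "grip": 0}, {"x": -0.006, "y": 0, "z": -0.13, "ax": 0, "ay": 0, "az": 0, "grip": 0}, {"x": -0.006, "y": 0, "z": -0.145, "ax": 0, "ay": 0, "az": 0, "grip": 0}, {"x": -0.006, "y": 0, "z": -0.16, "ax": 0, "ay": 0, "az": 0, "grip": 0}, {"x": -0.006, "y": 0, "z": -0.165, "ax": 0, "ay": 0, "az": 0, "grip": 0}, {"x": -0.006, "y": 0, "z": -0.165, "ax": 0, "ay": 0, "az": 0, "grip": 0}, {"x": -0.006, "y": 0, "z": -0.165, "ax": 0, "ay": 0, "az": 0, "grip": 0}, {"x": -0.006, "y": 0, "z": -0.165, "ax": 0, "ay": 0, "az": 0, "grip": 0}]}}

```text
time_s: 46.78
eef_pos: [439.5, -278.3, 126.9]
tool_rot: [0.71, 0.704, -0.0, 0.001]
contact_force: [-10.2, 9.0, 30.2]
grip_width: 50.8
grasp_force: 66.9
```

{"name": "jog_arm", "arguments": {"targets": [{"x": 0, "y": 0, "z": 0, "ax": 0, "ay": 0, "az": 0, "grip": 0}, {"x": 0, "y": 0, "z": 0, "ax": 0, "ay": 0, "az": 0, "grip": 0}, {"x": 0, "y": 0, "z": 0, "ax": 0, "ay": 0, "az": 0, "grip": 0}, {"x": 0, "y": 0, "z": 0, "ax": 0, "ay": 0, "az": 0, "grip": 0}, {"x": 0, "y": 0, "z": 0, "ax": 0, "ay": 0, "az": 0, "grip": 0}, {"x": 0, "y": 0, "z": 0, "ax": 0, "ay": 0, "az": 0, "grip": 0}, {"x": 0, "y": 0, "z": 0, "ax": 0, "ay": 0, "az": 0, "grip": 0}, {"x": 0, "y": 0, "z": 0, "ax": 0, "ay": 0, "az": 0, "grip": 0}, {"x": 0, "y": 0, "z": 0, "ax": 0, "ay": 0, "az": 0, "grip": 0}, {"x": 0, "y": 0, "z": 0, "ax": 0, "ay": 0, "az": 0, "grip": 0}]}}

```text
time_s: 47.62
eef_pos: [439.5, -278.3, 126.9]
tool_rot: [0.71, 0.704, -0.0, 0.001]
contact_force: [-9.3, 8.8, 30.3]
grip_width: 50.8
grasp_force: 66.9
```

{"name": "jog_arm", "arguments": {"targets": [{"x": 0, "y": 0, "z": 0, "ax": 0, "ay": 0, "az": 0, "grip": 0}, {"x": 0, "y": 0, "z": 0, "ax": 0, "ay": 0, "az": 0, "grip": 0}, {"x": 0, "y": 0, "z": 0, "ax": 0, "ay": 0, "az": 0, "grip": 0}, {"x": 0, "y": 0, "z": 0, "ax": 0, "ay": 0, "az": 0, "grip": 0}, {"x": 0, "y": 0, "z": 0, "ax": 0, "ay": 0, "az": 0, "grip": 0}, {"x": 0, "y": 0, "z": 0, "ax": 0, "ay": 0, "az": 0, "grip": 0}, {"x": 0, "y": 0, "z": 0, "ax": 0, "ay": 0, "az": 0, "grip": 0}, {"x": 0, "y": 0, "z": 0, "ax": 0, "ay": 0, "az": 0, "grip": 0}, {"x": 0, "y": 0, "z": 0.08, "ax": 0, "ay": 0, "az": 0, "grip": 0}, {"x": 0, "y": 0, "z": 0.2, "ax": 0, "ay": 0, "az": 0, "grip": 0}]}}

```text
time_s: 48.45
eef_pos: [438.5, -277.5, 171.9]
tool_rot: [0.711, 0.704, -0.0, -0.002]
contact_force: [1.1, -0.1, -1.4]
grip_width: 50.6
grasp_force: 63.6
```

{"name": "jog_arm", "arguments": {"targets": [{"x": 0.11, "y": 0.1, "z": 0, "ax": 0, "ay": 0, "az": 0, "grip": 0}, {"x": 0.22, "y": 0.2, "z": 0, "ax": 0, "ay": 0, "az": 0, "grip": 0}, {"x": 0.33, "y": 0.3, "z": 0, "ax": 0, "ay": 0, "az": 0, "grip": 0}, {"x": 0.44, "y": 0.4, "z": 0, "ax": 0, "ay": 0, "az": 0, "grip": 0}, {"x": 0.55, "y": 0.5, "z": 0, "ax": 0, "ay": 0, "az": 0, "grip": 0}, {"x": 0.66, "y": 0.59, "z": 0, "ax": 0, "ay": 0, "az": 0, "grip": 0}, {"x": 0.769, "y": 0.671, "z": 0, "ax": 0, "ay": 0, "az": 0, "grip": 0}, {"x": 0.769, "y": 0.671, "z": 0, "ax": 0, "ay": 0, "az": 0, "grip": 0}, {"x": 0.769, "y": 0.671, "z": 0, "ax": 0, "ay": 0, "az": 0, "grip": 0}]}}

```text
time_s: 49.2
eef_pos: [632.9, -109.3, 172.2]
tool_rot: [0.709, 0.705, -0.0, 0.0]
contact_force: [-0.4, 0.6, -1.1]
grip_width: 51.1
grasp_force: 63.7
```

```bash
python3 st.py; python3 - <<'E'
from h import *
s=robot.snapshot('scene');t=robot.snapshot('top')
print([(n,np.round(a['point'],1).tolist(),a['confidence']) for p in(s,t) for n in('pot_black','spot_black') for a in robot.pinpoint(p,n)[:2] ])
E
```

```text
eef [ 632.9 -109.3  172.2] yang -0.006 z [-0. -0. -1.] F [-0.4  0.6 -1.1] w 51.1 gf 63.7 q [-0.34  0.46  1.38 -0.    1.3  -0.34]
[('pot_black', [633.6, -110.3, 148.8], 0.64), ('pot_black', [438.8, -282.8, 113.4], 0.33), ('spot_black', [629.8, -109.8, 11.9], 0.79), ('spot_black', [626.9, -111.3, 14.1], 0.58)]
```

z target is 37.1, so -135 mm plus about 3 mm of overdrive; x -2.5 mm.

{"name": "jog_arm", "arguments": {"targets": [{"x": -0.01, "y": 0, "z": -0.14, "ax": 0, "ay": 0, "az": 0, "grip": 0}, {"x": -0.01, "y": 0, "z": -0.28, "ax": 0, "ay": 0, "az": 0, "grip": 0}, {"x": -0.01, "y": 0, "z": -0.42, "ax": 0, "ay": 0, "az": 0, "grip": 0}, {"x": -0.01, "y": 0, "z": -0.5, "ax": 0, "ay": 0, "az": 0, "grip": 0}, {"x": -0.01, "y": 0, "z": -0.53, "ax": 0, "ay": 0, "az": 0, "grip": 0}, {"x": -0.01, "y": 0, "z": -0.543, "ax": 0, "ay": 0, "az": 0, "grip": 0}, {"x": -0.01, "y": 0, "z": -0.553, "ax": 0, "ay": 0, "az": 0, "grip": 0}, {"x": -0.01, "y": 0, "z": -0.553, "ax": 0, "ay": 0, "az": 0, "grip": 0}, {"x": -0.01, "y": 0, "z": -0.553, "ax": 0, "ay": 0, "az": 0, "grip": 0}]}}

```text
time_s: 50.25
eef_pos: [629.3, -111.8, 37.1]
tool_rot: [0.711, 0.703, 0.0, 0.001]
contact_force: [-4.2, 1.5, 8.0]
grip_width: 50.4
grasp_force: 64.1
```

```bash
python3 st.py
```

```text
eef [ 629.3 -111.8   37.1] yang -0.011 z [ 0.001 -0.001 -1.   ] F [-4.2  1.5  8. ] w 50.4 gf 64.1 q [-0.35  0.59  1.53 -0.    1.02 -0.34]
```

{"name": "jog_arm", "arguments": {"targets": [{"x": 0, "y": 0, "z": 0.008, "ax": 0, "ay": 0, "az": 0, "grip": 0}, {"x": 0, "y": 0, "z": 0.008, "ax": 0, "ay": 0, "az": 0, "grip": 1}, {"x": 0, "y": 0, "z": 0.008, "ax": 0, "ay": 0, "az": 0, "grip": 1}, {"x": 0, "y": 0, "z": 0.008, "ax": 0, "ay": 0, "az": 0, "grip": 1}, {"x": 0, "y": 0, "z": 0.008, "ax": 0, "ay": 0, "az": 0, "grip": 1}, {"x": 0, "y": 0, "z": 0.1, "ax": 0, "ay": 0, "az": 0, "grip": 1}, {"x": 0, "y": 0, "z": 0.25, "ax": 0, "ay": 0, "az": 0, "grip": 1}, {"x": 0, "y": 0, "z": 0.4, "ax": 0, "ay": 0, "az": 0, "grip": 1}, {"x": -0.08, "y": -0.1, "z": 0.5, "ax": 0, "ay": 0, "az": 0, "grip": 1}, {"x": -0.16, "y": -0.22, "z": 0.54, "ax": 0, "ay": 0, "az": 0, "grip": 1}]}}

```text
time_s: 51.08
eef_pos: [591.8, -165.6, 174.1]
tool_rot: [0.709, 0.705, 0.002, 0.004]
contact_force: [1.1, -1.3, 0.4]
grip_width: 85.5
grasp_force: 0.0
```

{"name": "jog_arm", "arguments": {"targets": [{"x": -0.1, "y": -0.12, "z": 0, "ax": 0, "ay": 0, "az": 0, "grip": 1}, {"x": -0.2, "y": -0.24, "z": 0, "ax": 0, "ay": 0, "az": 0, "grip": 1}, {"x": -0.3, "y": -0.36, "z": 0, "ax": 0, "ay": 0, "az": 0, "grip": 1}, {"x": -0.4, "y": -0.48, "z": 0, "ax": 0, "ay": 0, "az": 0, "grip": 1}, {"x": -0.5, "y": -0.6, "z": 0, "ax": 0, "ay": 0, "az": 0, "grip": 1}, {"x": -0.6, "y": -0.72, "z": 0, "ax": 0, "ay": 0, "az": 0, "grip": 1}, {"x": -0.7, "y": -0.84, "z": 0, "ax": 0, "ay": 0, "az": 0, "grip": 1}, {"x": -0.8, "y": -0.96, "z": 0, "ax": 0, "ay": 0, "az": 0, "grip": 1}, {"x": -0.8, "y": -0.96, "z": 0, "ax": 0, "ay": 0, "az": 0, "grip": 1}]}}

```text
time_s: 51.83
eef_pos: [385.0, -411.7, 169.3]
tool_rot: [0.713, 0.702, -0.002, 0.001]
contact_force: [0.1, 0.0, 0.7]
grip_width: 85.4
grasp_force: 0.0
```

```bash
python3 st.py; python3 pots.py | grep pot_; python3 - <<'E'
from h import *
s=robot.snapshot('scene');t=robot.snapshot('top')
for k,z in(('yellow',74),('orange',74),('blue',74),('black',74),('white',14)): print(k,[(u,atz(t,u,z)[:2].round(1).tolist(),b[4]) for u,b in blobs(t,*COL[k],mina=200,maxa=900) if 230<u[0]<470 and u[1]<270])
a=cv2.resize(t['color'][170:270,220:480],None,fx=3,fy=3,interpolation=3);b=cv2.resize(s['color'][240:310,190:400],(780,260),interpolation=3)
cv2.imwrite('pics/fin.png',np.vstack([a,b])[:,:,::-1])
print('modface',[np.round(a['point'],1).tolist() for p in(s,t) for a in robot.pinpoint(p,'module_face')[:1]])
E
```

```text
eef [ 385.  -411.7  169.3] yang -0.015 z [-0.002 -0.003 -1.   ] F [0.1 0.  0.7] w 85.4 gf 0.0 q [-1.01  0.33  1.59 -0.    1.22 -1.  ]
pot_yellow s [([636.0, 118.0, 9.0], 0.81)]
pot_yellow t [([638.0, 115.0, 17.0], 0.77)]
pot_orange s [([631.0, -35.0, 17.0], 0.88)]
pot_orange t [([634.0, -34.0, 11.0], 0.58)]
pot_blue s [([512.0, 95.0, -0.0], 0.94), ([694.0, 300.0, 2.0], 0.9), ([565.0, 305.0, 1.0], 0.8)]
pot_blue t [([509.0, 97.0, 2.0], 0.84), ([565.0, 305.0, 3.0], 0.76), ([634.0, 185.0, 13.0], 0.64)]
pot_black s [([629.0, -110.0, 13.0], 0.81)]
pot_black t [([631.0, -115.0, 12.0], 0.57)]
yellow [([334.2, 142.6], [779.1, 43.7], 455), ([295.6, 215.1], [634.6, 113.0], 587)]
orange [([374.0, 219.4], [630.9, -35.1], 584)]
blue [([254.4, 214.8], [632.8, 190.5], 580)]
black [([263.6, 163.2], [733.7, 177.7], 516), ([412.2, 225.4], [621.6, -107.2], 876)]
white [([380.2, 196.9], [688.8, -53.1], 246), ([333.3, 223.1], [632.5, 39.8], 588), ([377.9, 253.2], [574.7, -49.9], 254)]
modface [[634.6, 77.8, 3.4], [631.1, 74.9, -0.3]]
```

View pics/fin.png

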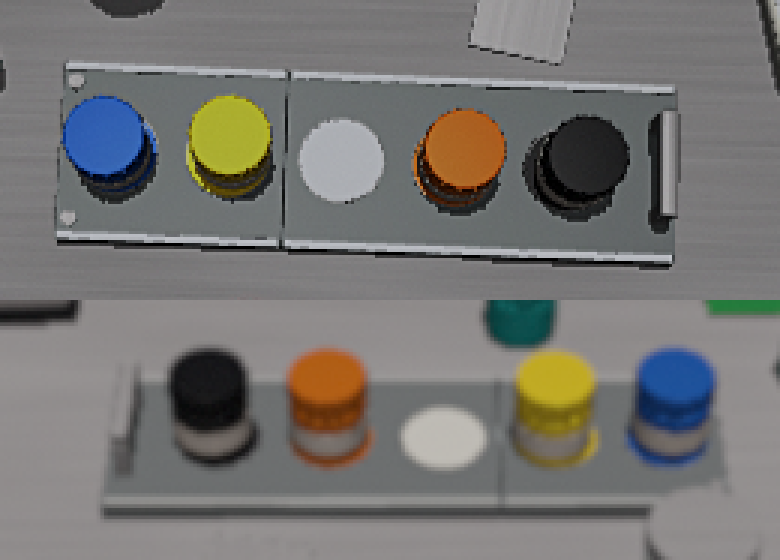

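The picture shows all four pots upright on their own discs: blue (105,135), yellow (230,135), orange (465,149), black (587,155). The white disc is empty because that pot is absent, and the halves meet at column 288. The measured offsets are only a few millimetres, so I'm handing in.

```bash
python3 -c "
from bench import robot;print(robot.finish_job())"
```

```text
the job is handed in; nothing more can be done
None
```

The job is handed in, with no score returned: the rack gap is closed, yellow, orange, blue and black were mixed in that order (there was no white pot), and my last measurements put each pot within about 3 mm of its own disc's centre.

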